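Vent the sample canister: nested lids on, outer lid off again

TASK

Take the tube rack off the mouth of the open steel canister and set it down gently, right way up, on the bench. Then pick up the two nested lids together by the inner lid's knob, lower them gently onto the canister until the inner lid is seated in its mouth, and let go. Finally take the outer lid alone by its collar and lift it straight up, leaving the perforated inner lid seated and undisturbed, and finish while still holding the outer lid level, well clear above the inner lid's knob; do not shove the canister or disturb the jar, tip box and beaker.

Things in the scene. Friction and masses are not known exactly. Their poses are not given: they have to be found in the camera images.
- canister: Open round stainless canister standing loose on the bench, 0.9 kg; outside diameter 112 mm, inside diameter 104 mm, 70 mm high to the rim, floor 4 mm thick. Origin: centre of its underside; z up.
- rack: Eight-place tube rack, a solid grey plastic bar 150 mm long (its x) by 28 mm wide (its y) by 30 mm high (its z), about 0.16 kg, with a row of eight dark round places along its top. At the start it lies right way up across the canister's rim, over the middle of the mouth. Origin: centre of its underside.
- inner_lid: Perforated aluminium inner lid, 0.22 kg, under the outer lid at first, standing on the bench. Origin: centre of its plug's underside; z up. Plug 97 mm across (foot bevelled to 88), z 0-12 mm; flange 116 mm across, z 12-16; stem 12 mm across; knob z 60-82. Seated, the flange rests on the canister's rim: origin 58 mm above the canister's.
- knob (a point): Middle of the inner lid's black round knob: 24 mm in diameter, 22 mm high, 71 mm above the inner lid's origin. It stands up through the outer lid's collar, its lower edge 6 mm above the collar's top when nested. Lifting it lifts both lids, as the outer lid just rests on the inner lid's flange.
- outer_lid: Aluminium outer lid, 0.16 kg, resting loose on the inner lid's flange. Origin: centre of its deck's underside, 16 mm above the inner lid's origin when nested; z up. Deck 130 mm across, 4 mm thick; skirt (inside diameter 122 mm) hangs 8 mm below the deck's underside around the flange; upright collar in the middle.
- collar_top (a point): Centre of the top of the outer lid's collar, an upright open tube, 44 mm outside and 34 mm inside diameter, rising from the deck to 38 mm above the deck's underside. Nested, the knob's top is 28 mm above this point.
- jar: Bystander: glass screw jar, 64 mm in diameter, 100 mm high. Origin: centre of its underside.
- tip_box: Bystander: flat closed pipette tip box, 87 x 127 x 53 mm high. Origin: centre of its underside.
- beaker: Bystander: white beaker, 72 mm in diameter, 85 mm high. Origin: centre of its underside.
Mind the look-alikes: they are no part of the job. Leave any purple look-alike of the outer_lid alone. What is shaped like the inner_lid but blue is not meant.

How it is judged:
On the way, in this order (a step that is already met when the one before it is completed fails the run):
1. the rack stands right way up on the bench, let go (height (world z) of rack below 0.006 m and angle between rack's own z axis and vertical below 0.1 rad and contact force between the fingers and rack below 0.1 N and linear speed of rack below 0.03 m/s), for 0.2 s.
2. both lids, still nested, are seated on the canister and let go (z of inner_lid in the frame of canister between 0.0545 and 0.0615 m and horizontal distance between inner_lid and canister below 0.01 m and angle between inner_lid's own z axis and vertical below 0.06 rad and z of outer_lid in the frame of inner_lid between 0.0125 and 0.0195 m and contact force between the fingers and inner_lid below 0.1 N and contact force between the fingers and outer_lid below 0.1 N), for 0.2 s.
At the end, for the whole second after the job is handed in: Fingers hold the outer lid still, level within 0.2 rad, its deck 95 mm or more above the inner lid's origin, touching no other part. Inner lid seated (58 +/-3.5 mm above the canister's origin, 10 mm off-centre at most, level), untouched. Rack upright on the bench, released; canister standing (all of step 1 and contact force between the fingers and outer_lid above 1 N and z of outer_lid in the frame of inner_lid above 0.095 m and angle between outer_lid's own z axis and vertical below 0.2 rad and linear speed of outer_lid below 0.03 m/s and contact force between outer_lid and inner_lid below 0.05 N and contact force between outer_lid and canister below 0.05 N and contact force between the fingers and inner_lid below 0.1 N and linear speed of inner_lid below 0.02 m/s and z of inner_lid in the frame of canister between 0.0545 and 0.0615 m and horizontal distance between inner_lid and canister below 0.01 m and angle between each of inner_lid, canister's own z axis and vertical below 0.06 rad and height (world z) of canister below 0.006 m); the arm keeps its last pose, push and grip.
It fails at once if the lids come apart while the inner lid is not seated on the canister (z of outer_lid in the frame of inner_lid above 0.026 m and not (z of inner_lid in the frame of canister between 0.0545 and 0.0615 m and horizontal distance between inner_lid and canister below 0.01 m and angle between inner_lid's own z axis and vertical below 0.06 rad)).
It fails at once if a lid is dropped (falls faster than 0.5 m/s with no finger on either lid) (contact force between the fingers and inner_lid below 0.1 N and contact force between the fingers and outer_lid below 0.1 N and linear speed of any of inner_lid, outer_lid above 0.5 m/s).
It fails at once if the rack is dropped (falls faster than 0.5 m/s with no finger on it) (contact force between the fingers and rack below 0.1 N and linear speed of rack above 0.5 m/s).
It fails at once if the canister is shoved more than 40 mm or tipped (distance of canister from where it was at the start of the episode above 0.04 m or angle between canister's own z axis and vertical above 0.25 rad).
It fails at once if the jar, tip box or beaker is moved more than 30 mm (distance of any of jar, tip_box, beaker from where it was at the start of the episode above 0.03 m).
It also fails if it takes over 64 s, if anything falls off the work surface, if the arm or the gripper's body presses on something with over 40 N, if the wrist force passes 120 N, or if a joint passes its speed limit or range.

ROBOT

A 6-joint arm with a two-finger parallel gripper is mounted at the origin on the work surface. World frame = base frame: x ahead of the robot, y to its left, z up, the work surface at z = 0. Lengths are in m, angles in rad, forces in N, time in s.
With the tool pointing down it reaches from about 0.375 to 0.975 m from the base axis. Payload 3.8 kg.
Tool frame: the origin (TCP) lies on the centre line of the jaws, within the pads' length; the fingertips stand 22 mm ahead of it and the grasp point (between the pads) lies 3 mm ahead of it; z points along the fingers, x is the direction in which the jaws open and shut, and the axes are right-handed (so a half turn about z gives the same grasp; the last joint's range is limited). The gripper opens to 85 mm and grips with 20 to 120 N. Pads are 22 mm wide; open, the fingers measure 114 mm over their backs; the gripper's body (76 mm by 85 mm) begins 54 mm behind the grasp point. The pads swing forward as they close: fully open they stand 13 mm farther back than shut.
Start: joints at [-1.383, 0.264, 1.604, -0, 1.274, -0.037], TCP at [0.15, -0.658, 0.214] pointing down, gripper open.
Joint ranges: [-2.63, 2.63], [-0.94, 2.18], [0.31, 2.57], [-1.31, 4.45], [0, 2.66], [-2.55, 2.55]. Speed limits (rad/s): [2.57, 2.57, 3.14, 3.14, 3.14, 3.14].

INTERFACE

Orientations are given as a rotation vector (axis times angle).
In Python, from workcell import bot, viewer gives the robot as it stands.
- The arm moves only by the tool move_arm, never from a script. Its argument "series" is text: rows parted by semicolons, each of 7 numbers parted by spaces: the turn, a rotation vector about the tool's x, y, z scaled (see below), then the shift along the tool's x, y, z scaled (see below), then the opening, from -1 (shut) to 1 (fully open). A call has exactly 8 rows; each row is the pose to reach, as a shift and turn from the pose commanded when the call began, along the tool's axes at that moment; what a row does not reach only later rows make up. The controller multiplies each number of a shift by 100 mm and each number of a turn by 120 degrees. A row lasts 1/10 s, in which the tool goes at most 50 mm and 8.59 degrees, less where a joint would pass 70% of its speed; a pose out of reach is approached as far as the arm can. A call with a number of a shift or a turn outside -1 to 1 is refused whole. A call with a gripper value outside its range is refused whole. The fingers move at their own pace and stop on an object; "squeeze" is the grip in N (left out, the last holds). Time passes only in rows, so rows that repeat a pose let the fingers close, or fill a call up. It gives the time, the measured TCP pose, the force and the opening at its end, in the units of the state.
- bot.read_state(): the state, without advancing time (a new reading comes with each control period).
- viewer.read_camera(name): name is "scene" or "top" or "wrist"; returns a dict with "pixels" (480x640x3 uint8, red, green, blue), "K" (3x3 intrinsics, pixels), "world_to_cam" (4x4, takes a point from world to camera coordinates); the wrist camera has in their place "mount" (4x4, takes a point from camera to tool coordinates, whose origin is the TCP and whose axes are the tool frame's). Camera axes: x right, y up, looking along -z (the intrinsics and any distortion apply to the point x, -y, -z); pixel columns grow to the right and rows downward; lengths in m; the calibration is good to about 2 mm. A picture is of the moment at which its call begins: read the wrist's pose just before it. There is no depth.
- bot.finish_job(): hands the job in, once; it reports no verdict.
The state is a dict: "time": time; "q": joint angles; "joint_vel": joint speeds; "joint_torque": joint torques, N m; "tool_pos": TCP position; "tcp_rot": TCP orientation; "wrist_force": force on the tool from outside, world axes, zero at the start; "torque": the same for the moment, N m; "width": opening from 0.0 (shut) to 1.0 (fully open).
Only numpy, scipy, OpenCV 4.12 (cv2) and the standard library are available. Lean on these libraries where they do the work, as an engineer would, in place of code of your own. Each camera call takes 0.05 s, during which the arm holds its last target.

## Working session

There is one attempt and no reset: what is moved stays moved. The work goes in short steps, Python scripts to look and compute and a tool call to move; the robot and the scene stay as the last step left them, time stands still between calls to the robot, and variables do not carry over. Pictures are saved under pics/ and viewed, and the job is handed in when it is done.

Besides the shell and the picture viewer there is one more tool, called after ">>>" as name(argument=value, ...) on one line, values as JSON. move_arm: Moves the arm, as the interface text tells. Its arguments: {"type":"object","properties":{"series":{"type":"string"},"squeeze":{"type":"number"}},"required":["series"]}

```bash
ls; mkdir -p pics; cat > h.py <<'E'
import numpy as np, cv2
from scipy.spatial.transform import Rotation as R
from workcell import bot, viewer
def snap(n,f):
    c=viewer.read_camera(n); cv2.imwrite('pics/'+f,cv2.cvtColor(c['pixels'],cv2.COLOR_RGB2BGR)); return c
def ray(c,u,v,s=None):
    K=c['K']; d=np.array([(u-K[0,2])/K[0,0],-(v-K[1,2])/K[1,1],-1.])
    if 'world_to_cam' in c: T=np.linalg.inv(c['world_to_cam'])
    else:
        W=np.eye(4);W[:3,:3]=R.from_rotvec(s['tcp_rot']).as_matrix();W[:3,3]=s['tool_pos'];T=W@c['mount']
    return T[:3,3],T[:3,:3]@d
def plane(c,u,v,z,s=None):
    o,d=ray(c,u,v,s); return o+d*(z-o[2])/d[2]
def proj(c,p,s=None):
    if 'world_to_cam' in c: M=c['world_to_cam']
    else:
        W=np.eye(4);W[:3,:3]=R.from_rotvec(s['tcp_rot']).as_matrix();W[:3,3]=s['tool_pos'];M=np.linalg.inv(W@c['mount'])
    q=M[:3,:3]@np.array(p)+M[:3,3]; k=c['K']@np.array([q[0],-q[1],-q[2]]); return k[:2]/k[2]
E
python3 - <<'E'
from h import *
s=bot.read_state(); print(s)
for n in ['scene','top','wrist']:
    c=snap(n,n+'0.png'); print(n,{k:v for k,v in c.items() if k!='pixels'})
E
```

```text
pics
{'time': 0.0, 'q': array([-1.38288700e+00,  2.64747424e-01,  1.60540648e+00, -1.42334780e-05,
        1.27371311e+00, -3.68813659e-02]), 'joint_vel': array([-0.00011344, -0.00060546, -0.00307048, -0.00060505, -0.00038537,
       -0.00012067]), 'joint_torque': array([-9.43634877e-04, -5.15109372e+01, -3.67318547e+01, -3.03954384e-04,
        1.30115775e-02, -1.83352512e-05]), 'tool_pos': array([ 0.15031675, -0.65723828,  0.21274841]), 'tcp_rot': array([-2.45543129,  1.95734708,  0.00272222]), 'wrist_force': array([ 0.20813894,  0.47596304, -0.27720312]), 'torque': array([-0.01612535, -0.02467448,  0.03009849]), 'width': 0.9988606512781866}
scene {'K': array([[466.06909425,   0.        , 322.27057392],
       [  0.        , 466.06909425, 236.93651688],
       [  0.        ,   0.        ,   1.        ]]), 'world_to_cam': array([[ 0.36475871,  0.93109971, -0.00209833, -0.22152009],
       [-0.54715907,  0.21617214,  0.80863253,  0.22995478],
       [ 0.75337111, -0.29380764,  0.58831032, -1.41581156],
       [ 0.        ,  0.        ,  0.        ,  1.        ]])}
top {'K': array([[5
[... 321 characters left out ...]
6870e-01],
       [-2.06340429e-01, -1.04874521e-02,  9.78424060e-01,
        -1.23600403e+00],
       [ 0.00000000e+00,  0.00000000e+00,  0.00000000e+00,
         1.00000000e+00]])}
wrist {'K': array([[340.18551527,   0.        , 313.82718125],
       [  0.        , 340.18551527, 239.78054467],
       [  0.        ,   0.        ,   1.        ]]), 'mount': array([[ 9.99999884e-01, -2.17640237e-04, -4.30200007e-04,
         9.02971730e-04],
       [-3.36763224e-04, -9.53862912e-01, -3.00242287e-01,
        -7.62970846e-02],
       [-3.45007029e-04,  3.00242397e-01, -9.53862875e-01,
        -1.59628796e-01],
       [ 0.00000000e+00,  0.00000000e+00,  0.00000000e+00,
         1.00000000e+00]])}
```

View pics/scene0.png

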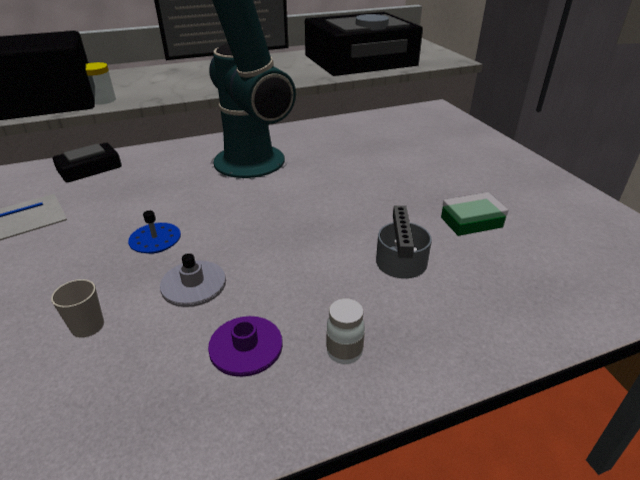

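View pics/top0.png

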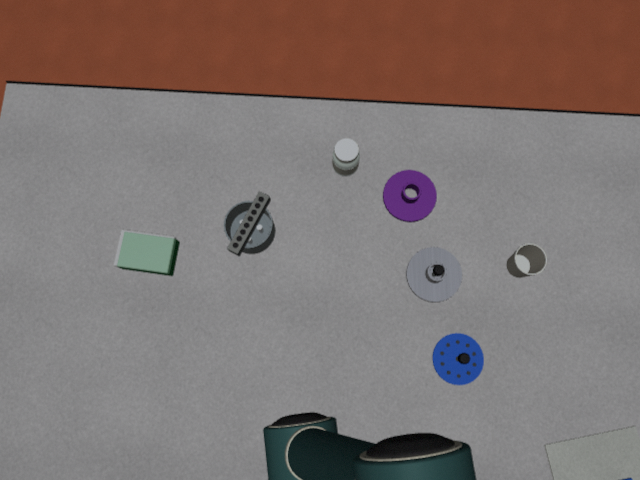

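Top view: the tip box is at (147,252), the canister with the rack across it at (249,227), and the jar at (346,153). There are three lid-like things:
- Purple at (410,196): the outer-lid look-alike.
- Blue at (458,359): the inner-lid look-alike.
- Grey aluminium with a black knob at (434,274): this fits the nested lids, with its knob standing through the collar.

I'll confirm this with an enlarged crop and measure.

```bash
python3 - <<'E'
from h import *
c=viewer.read_camera('top'); im=cv2.cvtColor(c['pixels'],cv2.COLOR_RGB2BGR)
a=cv2.resize(im[185:265,205:295],None,fx=4.4,fy=4.4,interpolation=cv2.INTER_CUBIC)
b=cv2.resize(im[235:315,390:480],None,fx=4.4,fy=4.4,interpolation=cv2.INTER_CUBIC)
cv2.imwrite('pics/crop0.png',np.hstack([a,b]))
for z in (0.07,0.1): print(z,plane(c,249,227,z),plane(c,249,222,z))
print(plane(c,434,274,.02),plane(c,438,270,.082))
print('jar',plane(c,346,155,.05),'tip',plane(c,147,252,.05),'beaker',plane(c,529,260,.04),'purple',plane(c,410,196,.01),'blue',plane(c,458,359,.01))
E
```

```text
0.07 [0.58958364 0.18631357 0.07      ] [0.60131117 0.1873148  0.07      ]
0.1 [0.58227444 0.18155315 0.1       ] [0.5937212  0.18253042 0.1       ]
[ 0.51349408 -0.24560307  0.02      ] [ 0.51209306 -0.24323016  0.082     ]
jar [ 0.78346959 -0.0259707   0.05      ] tip [0.52242218 0.41798293 0.05      ] beaker [ 0.55498005 -0.46024469  0.04      ] purple [ 0.70302763 -0.18607432  0.01      ] blue [ 0.32227919 -0.30542125  0.01      ]
```

View pics/crop0.png

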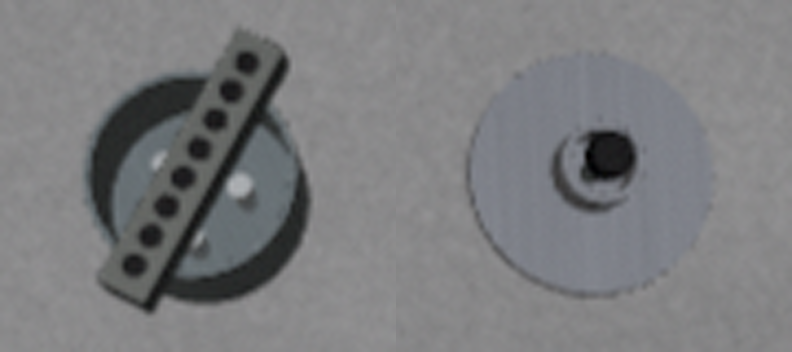

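Crop: the left half shows the rack's eight-hole row from (134,265) to (246,62). The right half shows the plain aluminium deck with the collar, and the black knob at (610,152), so these are the right lids.

```bash
python3 - <<'E'
from h import *
c=viewer.read_camera('top'); 
f=lambda x,y,ox,oy:((x+.5)/4.4-.5+ox,(y+.5)/4.4-.5+oy)
p=[plane(c,*f(*q,205,185),.1) for q in ((246,62),(134,265))]; print(p,np.mean(p,0),np.linalg.norm(p[0]-p[1]))
d=p[0]-p[1]; print('rack ang',np.degrees(np.arctan2(d[1],d[0])))
kt=plane(c,*f(608-396,152,390,235),.082); print('knob top',kt)
im=c['pixels'].astype(int)
# deck mask: bluish grey
roi=np.zeros(im.shape[:2],bool); roi[240:310,400:470]=1
m=((im[...,2]-im[...,0]>6)&roi).astype(np.uint8)
cs,_=cv2.findContours(m,cv2.RETR_EXTERNAL,cv2.CHAIN_APPROX_NONE); k=max(cs,key=cv2.contourArea)
e=cv2.fitEllipse(k); print('deck',e,plane(c,*e[0],.02), 'w',e[1][0]*1.2/566)
# canister rim: points around ellipse  crop left(85,180) right(310,200)
for q in ((84,175),(310,200),(210,303),(170,72)): print('can',plane(c,*f(*q,205,185),.07),plane(c,*f(*q,205,185),.0))
# scene cam
cv2.imwrite('pics/s1.png',cv2.cvtColor(np.hstack([cv2.resize(c2,None,fx=5,fy=5,interpolation=cv2.INTER_CUBIC) for c2 in (lambda i:(i[200:280,370:440],i[240:320,155:235]))(viewer.read_camera('scene')['pixels'])]),cv2.COLOR_RGB2BGR))
s=bot.read_state(); print(R.from_rotvec(s['tcp_rot']).as_matrix())
E
```

```text
[array([0.6490824 , 0.16126924, 0.1       ]), array([0.54005076, 0.2088266 , 0.1       ])] [0.59456658 0.18504792 0.1       ] 0.11895208814620968
rack ang -23.565841062180365
knob top [ 0.51396445 -0.24274525  0.082     ]
deck ((434.0058898925781, 273.9739685058594), (52.55194854736328, 54.82994842529297), 125.25928497314453) [ 0.51355629 -0.24561568  0.02      ] w 0.11141755875766067
can [0.59246743 0.24444002 0.07      ] [0.60968333 0.25879474 0.        ]
can [0.58574154 0.12645833 0.07      ] [6.02581723e-01 1.34222309e-01 2.22044605e-16]
can [0.52863135 0.17354754 0.07      ] [0.54228122 0.18394203 0.        ]
can [0.65036311 0.20477695 0.07      ] [0.6708132 0.216916  0.       ]
[[ 2.22868357e-01 -9.74848540e-01 -1.40513324e-04]
 [-9.74848197e-01 -2.22868397e-01  8.18796928e-04]
 [-8.29518968e-04 -4.55047659e-05 -9.99999655e-01]]
```

View pics/s1.png

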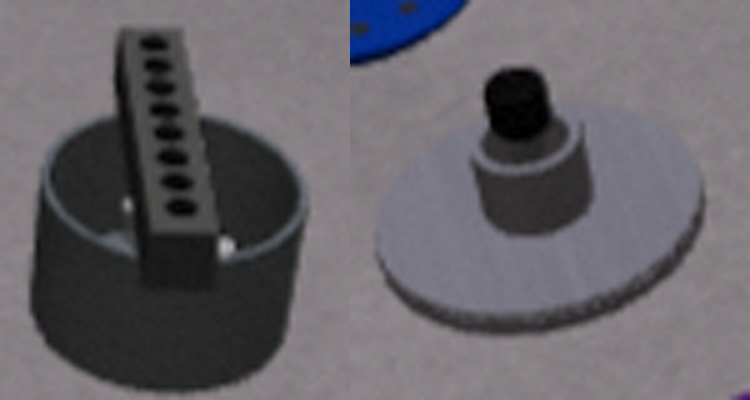

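```bash
cat >> h.py <<'E'
def Ryaw(deg):
    c,s=np.cos(np.radians(deg)),np.sin(np.radians(deg)); return np.array([[c,s,0],[s,-c,0],[0,0,-1.]])
def go(x,y,z,yaw,quiet=False):
    s=bot.read_state(); R0=R.from_rotvec(s['tcp_rot']).as_matrix()
    p=R0.T@(np.array([x,y,z])-s['tool_pos'])/.1
    t=R.from_matrix(R0.T@Ryaw(yaw)).as_rotvec()/np.radians(120)
    x0=R0[:,0]
    print('t',round(s['time'],2),'pos',s['tool_pos'].round(4),'yaw',np.degrees(np.arctan2(x0[1],x0[0])).round(2),'w',round(s['width'],3),'F',s['wrist_force'].round(2))
    print('q',s['q'].round(2),'turn',t.round(4),'shift',p.round(4),'max',abs(p).max().round(2))
E
python3 -c "
from h import *
go(.595,.185,.25,66.4)"
```

```text
t 0.3 pos [ 0.1504 -0.6578  0.2136] yaw -77.12 w 0.999 F [ 0.46 -0.88 -0.06]
q [-1.38  0.26  1.6   0.    1.27 -0.04] turn [-5.000e-04  1.000e-04 -1.196e+00] shift [-7.225  -6.2125 -0.3579] max 7.22
```

>>> move_arm(series="0 0 0 -0.125 -0.107 -0.05 1; 0 0 0 -0.25 -0.215 -0.1 1; 0 0 0 -0.375 -0.322 -0.15 1; 0 0 0 -0.5 -0.43 -0.2 1; 0 0 0 -0.625 -0.537 -0.25 1; 0 0 0 -0.75 -0.645 -0.3 1; 0 0 0 -0.875 -0.752 -0.35 1; 0 0 0 -1 -0.86 -0.35 1")

```text
time: 1.1
tool_pos: [0.2129, -0.5406, 0.2504]
tcp_rot: [2.456, -1.957, 0.003]
wrist_force: [0.6, -0.4, 0.4]
width: 0.999
```

>>> move_arm(series="0 0 0 -0.125 -0.107 0 1; 0 0 0 -0.25 -0.215 0 1; 0 0 0 -0.375 -0.322 0 1; 0 0 0 -0.5 -0.43 0 1; 0 0 0 -0.625 -0.537 0 1; 0 0 0 -0.75 -0.645 0 1; 0 0 0 -0.875 -0.752 0 1; 0 0 0 -1 -0.86 0 1")

```text
time: 1.9
tool_pos: [0.2742, -0.4235, 0.2491]
tcp_rot: [2.457, -1.958, 0.0]
wrist_force: [1.1, 0.7, 0.2]
width: 1.005
```

>>> move_arm(series="0 0 0 -0.125 -0.107 0 1; 0 0 0 -0.25 -0.215 0 1; 0 0 0 -0.375 -0.322 0 1; 0 0 0 -0.5 -0.43 0 1; 0 0 0 -0.625 -0.537 0 1; 0 0 0 -0.75 -0.645 0 1; 0 0 0 -0.875 -0.752 0 1; 0 0 0 -1 -0.86 0 1")

```text
time: 2.7
tool_pos: [0.3356, -0.3068, 0.2491]
tcp_rot: [-2.457, 1.958, -0.0]
wrist_force: [0.2, -0.3, -0.2]
width: 1.003
```

>>> move_arm(series="0 0 0 -0.125 -0.107 0 1; 0 0 0 -0.25 -0.215 0 1; 0 0 0 -0.375 -0.322 0 1; 0 0 0 -0.5 -0.43 0 1; 0 0 0 -0.625 -0.537 0 1; 0 0 0 -0.75 -0.645 0 1; 0 0 0 -0.875 -0.752 0 1; 0 0 0 -1 -0.86 0 1")

```text
time: 3.5
tool_pos: [0.397, -0.1901, 0.2491]
tcp_rot: [-2.457, 1.958, -0.0]
wrist_force: [-1.0, -0.7, 0.2]
width: 1.002
```

```bash
python3 -c "
from h import *
go(.595,.185,.25,66.4)"
```

```text
t 3.5 pos [ 0.397  -0.1901  0.2491] yaw -77.12 w 1.002 F [-1.02 -0.71  0.24]
q [-0.5  -0.22  2.03  0.    1.33  0.84] turn [ 1.000e-04 -1.000e-04 -1.196e+00] shift [-3.2152 -2.7669 -0.0086] max 3.22
```

>>> move_arm(series="0 0 -0.06 -0.125 -0.107 0 0.2; 0 0 -0.13 -0.25 -0.215 0 0.2; 0 0 -0.2 -0.375 -0.322 0 0.2; 0 0 -0.27 -0.5 -0.43 0 0.2; 0 0 -0.34 -0.625 -0.537 0 0.2; 0 0 -0.41 -0.75 -0.645 0 0.2; 0 0 -0.48 -0.875 -0.752 0 0.2; 0 0 -0.54 -1 -0.86 0 0.2")

```text
time: 4.3
tool_pos: [0.4583, -0.0734, 0.2491]
tcp_rot: [3.124, -0.328, 0.0]
wrist_force: [-0.7, -0.4, -0.0]
width: 0.602
```

```bash
python3 -c "
from h import *
go(.595,.185,.25,66.4)"
```

```text
t 4.3 pos [ 0.4583 -0.0734  0.2491] yaw -11.99 w 0.602 F [-0.7  -0.41 -0.03]
q [-0.21 -0.17  1.99 -0.    1.32 -0.  ] turn [ 1.000e-04 -0.000e+00 -6.533e-01] shift [ 0.8001 -2.812  -0.0088] max 2.81
```

>>> move_arm(series="0 0 -0.06 0.035 -0.125 0 0.2; 0 0 -0.13 0.07 -0.25 0 0.2; 0 0 -0.2 0.105 -0.375 0 0.2; 0 0 -0.27 0.14 -0.5 0 0.2; 0 0 -0.34 0.175 -0.625 0 0.2; 0 0 -0.41 0.21 -0.75 0 0.2; 0 0 -0.48 0.25 -0.875 0 0.2; 0 0 -0.54 0.28 -1 0 0.2")

```text
time: 5.1
tool_pos: [0.5069, 0.0182, 0.2491]
tcp_rot: [2.814, 1.397, 0.0]
wrist_force: [0.3, 1.5, -0.3]
width: 0.599
```

```bash
python3 -c "
from h import *
go(.595,.185,.25,66.4)"
```

```text
t 5.1 pos [0.5069 0.0182 0.2491] yaw 52.81 w 0.599 F [ 0.3   1.48 -0.26]
q [-0.01 -0.08  1.91 -0.    1.31 -0.93] turn [ 0.      0.     -0.1133] shift [ 1.8617 -0.3066 -0.0092] max 1.86
```

>>> move_arm(series="0 0 -0.015 0.125 -0.02 0 0.2; 0 0 -0.03 0.25 -0.04 0 0.2; 0 0 -0.045 0.375 -0.06 0 0.2; 0 0 -0.06 0.5 -0.08 0 0.2; 0 0 -0.075 0.625 -0.1 0 0.2; 0 0 -0.09 0.75 -0.12 0 0.2; 0 0 -0.105 0.875 -0.14 0 0.2; 0 0 -0.1133 1 -0.16 0 0.2")

```text
time: 5.9
tool_pos: [0.5556, 0.107, 0.249]
tcp_rot: [-2.632, -1.715, 0.0]
wrist_force: [0.2, -0.6, 0.1]
width: 0.604
```

```bash
python3 -c "
from h import *
go(.595,.185,.2,66.4)"
```

```text
t 5.9 pos [0.5556 0.107  0.249 ] yaw 66.18 w 0.604 F [ 0.16 -0.65  0.14]
q [ 0.15  0.04  1.8  -0.    1.31 -1.01] turn [-0.      0.     -0.0019] shift [0.873  0.0453 0.4903] max 0.87
```

>>> move_arm(series="0 0 0 0.12 0 0.07 0.2; 0 0 0 0.26 0.01 0.14 0.2; 0 0 0 0.4 0.02 0.21 0.2; 0 0 0 0.54 0.03 0.28 0.2; 0 0 0 0.68 0.04 0.35 0.2; 0 0 0 0.8 0.04 0.42 0.2; 0 0 0 0.8 0.04 0.49 0.2; 0 0 0 0.8 0.04 0.49 0.2")

```text
time: 6.7
tool_pos: [0.5902, 0.1775, 0.1982]
tcp_rot: [-2.632, -1.713, 0.005]
wrist_force: [-0.3, 0.1, -1.2]
width: 0.595
```

```bash
python3 -c "
from h import *
go(.595,.185,.2,66.4)
s=bot.read_state();c=snap('wrist','w1.png')
go(.595,.185,.2,66.4)
f=proj(c,[.595,.185,.1],s);print(f)
c=snap('top','t1.png')
"
```

```text
t 6.7 pos [0.5902 0.1775 0.1982] yaw 66.11 w 0.595 F [-0.31  0.07 -1.23]
q [ 0.25  0.17  1.75 -0.    1.23 -0.9 ] turn [-0.0011  0.0011 -0.0024] shift [ 0.0882  0.0133 -0.0179] max 0.09
t 6.75 pos [0.5905 0.1772 0.199 ] yaw 66.09 w 0.597 F [ 0.38 -0.6  -0.47]
q [ 0.25  0.17  1.75 -0.    1.23 -0.9 ] turn [-0.0007  0.0008 -0.0026] shift [ 0.0893  0.0099 -0.0098] max 0.09
[326.57466459 236.11133208]
```

View pics/w1.png

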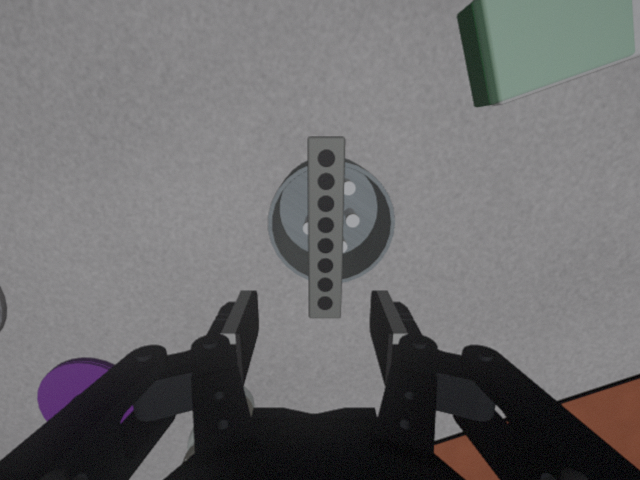

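Wrist view: the rack's holes run from (326,157) to (325,303), nearly vertical, and the canister rim circle is centred near (331,219).

```bash
python3 - <<'E'
from h import *
s=bot.read_state();c=viewer.read_camera('wrist')
p=[plane(c,326.5,157.5,.1,s),plane(c,325,302.5,.1,s)]; d=p[0]-p[1]
print(p,np.mean(p,0),np.linalg.norm(d),np.degrees(np.arctan2(d[1],d[0])))
for q in ((268,222),(394,218),(331,160),(333,280)): print(plane(c,*q,.07,s))
go(.5946,.185,.097,66.4)
E
```

```text
[array([0.54026115, 0.20865951, 0.1       ]), array([0.64987017, 0.16012597, 0.1       ])] [0.59506566 0.18439274 0.1       ] 0.11987344357479768 156.11682144757626
[0.57238943 0.14008331 0.07      ]
[0.61377907 0.24238555 0.07      ]
[0.54591111 0.21142494 0.07      ]
[0.64652831 0.17062981 0.07      ]
t 6.85 pos [0.5911 0.1771 0.2003] yaw 66.05 w 0.598 F [-0.44 -0.55  0.35]
q [ 0.25  0.16  1.75 -0.    1.23 -0.9 ] turn [ 0.0001  0.0001 -0.0029] shift [ 8.6300e-02 -3.0000e-04  1.0327e+00] max 1.03
```

>>> move_arm(series="0 0 0 0.04 0 0.12 0.2; 0 0 0 0.08 0 0.27 0.2; 0 0 0 0.082 0 0.42 0.2; 0 0 0 0.082 0 0.57 0.2; 0 0 0 0.082 0 0.72 0.2; 0 0 0 0.082 0 0.86 0.2; 0 0 0 0.082 0 1 0.2; 0 0 0 0.082 0 1 0.2")

```text
time: 7.65
tool_pos: [0.5924, 0.1845, 0.0968]
tcp_rot: [-2.632, -1.712, 0.008]
wrist_force: [0.4, -0.1, 0.6]
width: 0.599
```

```bash
python3 -c "
from h import *
go(.595,.1845,.097,66.1)
s=bot.read_state();c=snap('wrist','w2.png')
c=snap('scene','s2.png')
"
```

```text
t 7.65 pos [0.5924 0.1845 0.0968] yaw 66.07 w 0.599 F [ 0.38 -0.13  0.6 ]
q [ 0.26  0.26  1.83  0.    1.05 -0.89] turn [-0.0019  0.0015 -0.0002] shift [ 0.0108  0.0231 -0.0018] max 0.02
```

View pics/w2.png

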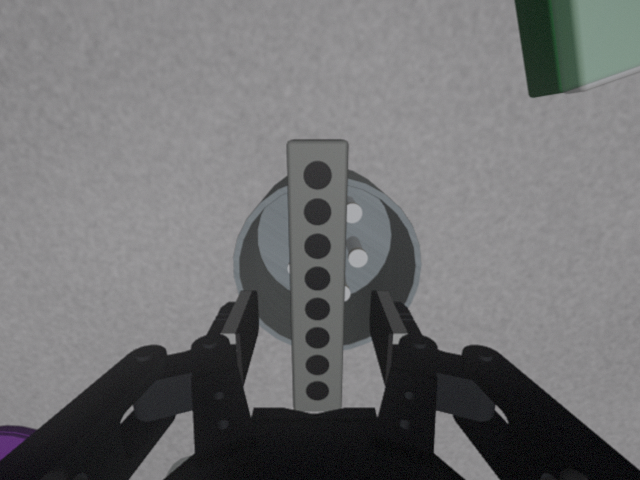

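View pics/s2.png

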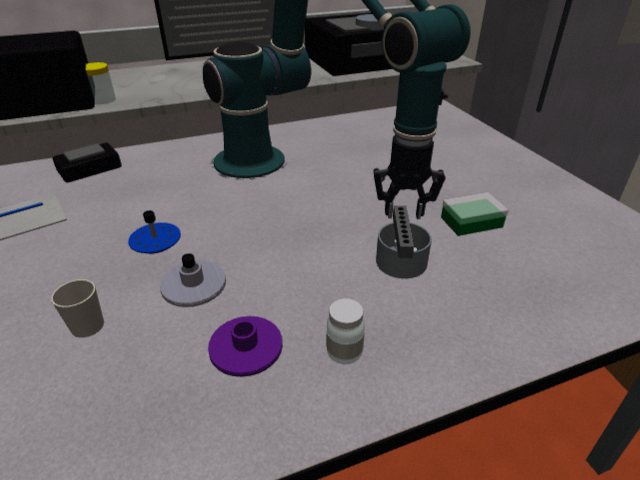

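The rack sits centred between the pads (rack at x≈318, pads at 247 and 382). I'll close and lift.

>>> move_arm(series="0 0 0 0.01 0.02 0 0; 0 0 0 0.01 0.02 0 -0.2; 0 0 0 0.01 0.02 0 -0.4; 0 0 0 0.01 0.02 0 -0.6; 0 0 0 0.01 0.02 0 -0.6; 0 0 0 0.01 0.02 0 -0.6; 0 0 0 0.01 0.02 0 -0.6; 0 0 0 0.01 0.02 0 -0.6", squeeze=40)

```text
time: 8.55
tool_pos: [0.5967, 0.1851, 0.1]
tcp_rot: [-2.634, -1.713, 0.0]
wrist_force: [-1.0, -0.5, -0.2]
width: 0.2
```

>>> move_arm(series="0 0 0 0 0 -0.03 -0.6; 0 0 0 0 0 -0.08 -0.6; 0 0 0 0 0 -0.15 -0.6; 0 0 0 0 0 -0.25 -0.6; 0 0 0 0 0 -0.35 -0.6; 0 0 0 0 0 -0.45 -0.6; 0 0 0 0 0 -0.55 -0.6; 0 0 0 0 0 -0.6 -0.6")

```text
time: 9.35
tool_pos: [0.5976, 0.1854, 0.162]
tcp_rot: [2.633, 1.712, 0.004]
wrist_force: [0.4, -0.5, -0.3]
width: 0.197
```

```bash
python3 -c "
from h import *
go(.52,.02,.15,66.1)
s=bot.read_state();c=snap('wrist','w3.png')
c=snap('scene','s3.png')
"
```

```text
t 9.35 pos [0.5976 0.1854 0.162 ] yaw 66.08 w 0.197 F [ 0.39 -0.51 -0.3 ]
q [ 0.26  0.21  1.77  0.    1.16 -0.89] turn [ 0.0009 -0.0007 -0.0002] shift [-1.8263 -0.0386  0.1176] max 1.83
```

View pics/s3.png

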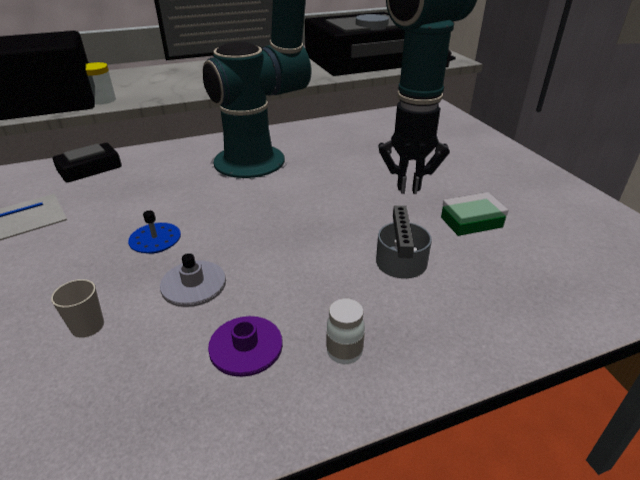

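View pics/w3.png

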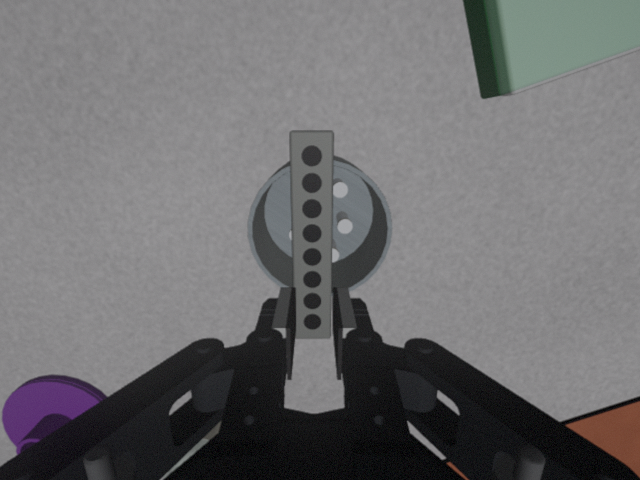

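The fingers shut to 17 mm without catching the rack, so they passed over it. I'll check the geometry against the scene camera.

```bash
python3 - <<'E'
from h import *
s=bot.read_state(); c=viewer.read_camera('scene'); w=viewer.read_camera('wrist')
for p in ([.5403,.2087,.1],[.6499,.1601,.1]): print(proj(c,p),'expect 400.6,208.8 / 406.4,241.4')
Rm=R.from_rotvec(s['tcp_rot']).as_matrix()
for a in (-.054,0,.003,.022):
  p=s['tool_pos']+Rm@[0,0,a]; print(a,p,proj(c,p),proj(w,p,s))
# tips in s2 (TCP .5924 .1845 .0968)
for z in (.075,.088,.1): print(z,proj(c,[.5924,.1845,z]))
E
python3 - <<'E'
import cv2,numpy as np
a=cv2.imread('pics/s2.png')[160:280,360:450];b=cv2.imread('pics/s3.png')[160:280,360:450]
cv2.imwrite('pics/c3.png',np.hstack([cv2.resize(i,None,fx=4.4,fy=4.4,interpolation=cv2.INTER_CUBIC) for i in (a,b)]))
E
```

```text
[400.4685209  209.14381801] expect 400.6,208.8 / 406.4,241.4
[406.06272483 242.12090009] expect 400.6,208.8 / 406.4,241.4
-0.054 [0.597439   0.18532541 0.21557405] [410.18186142 175.6649834 ] [316.59453871 353.38494351]
0 [0.59756056 0.18535873 0.1615742 ] [407.26552938 199.79449259] [315.81231448 288.51469759]
0.003 [0.59756732 0.18536058 0.15857421] [407.10935807 201.08664213] [315.78212165 286.01079112]
0.022 [0.59761009 0.18537231 0.13957426] [406.1338865  209.15761957] [315.61134706 271.84836907]
0.075 [401.34136796 233.9158448 ]
0.088 [401.95047557 228.85126252]
0.1 [402.52129913 224.10500285]
```

View pics/c3.png

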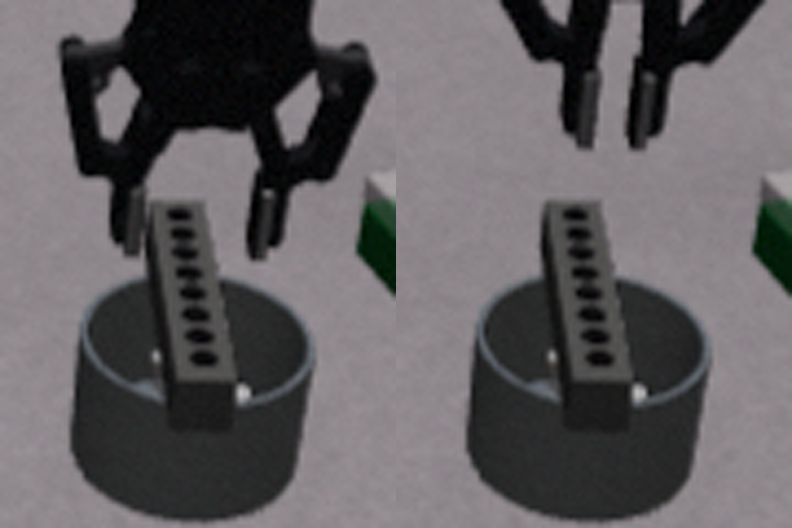

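Measured from this crop, the fingertips are at about scene pixel (409,194), where the stated tip should project to (406,209). The pad spacing in the wrist view agrees: the real tips are about 36 mm further back than documented, near TCP −14 mm. I'll reopen, descend partway and check this visually.

>>> move_arm(series="0 0 0 0 0 0 0.2; 0 0 0 0 -0.02 0.1 0.2; 0 0 0 0 -0.02 0.2 0.2; 0 0 0 0 -0.02 0.35 0.2; 0 0 0 0 -0.02 0.5 0.2; 0 0 0 0 -0.02 0.65 0.2; 0 0 0 0 -0.02 0.8 0.2; 0 0 0 0 -0.02 0.8 0.2")

```text
time: 10.35
tool_pos: [0.5924, 0.1853, 0.0763]
tcp_rot: [-2.632, -1.712, 0.009]
wrist_force: [-0.6, 0.9, -1.1]
width: 0.599
```

```bash
python3 - <<'E'
from h import *
go(.595,.1845,.061,66.1)
w=snap('wrist','w4.png')
c=snap('scene','s4.png')
go(.595,.1845,.061,66.1)
s=bot.read_state(); Rm=R.from_rotvec(s['tcp_rot']).as_matrix()
for a in (-.03,-.015,0,.022):
  print(a,[proj(c,s['tool_pos']+Rm@[x,0,a]).round(1) for x in (-.0255,.0255)])
a=cv2.imread('pics/s4.png')[160:280,360:450];b=cv2.imread('pics/w4.png')[100:400,180:460]
cv2.imwrite('pics/c4.png',np.hstack([cv2.resize(a,(396,528),interpolation=cv2.INTER_CUBIC),cv2.resize(b,(393,528)[::1])]))
E
```

```text
t 10.35 pos [0.5924 0.1853 0.0763] yaw 66.08 w 0.599 F [-0.55  0.92 -1.14]
q [ 0.26  0.28  1.85 -0.    1.02 -0.89] turn [-0.0022  0.0018 -0.0002] shift [0.0043 0.0276 0.1528] max 0.15
t 10.45 pos [0.5945 0.1858 0.0792] yaw 66.08 w 0.597 F [ 0.49 -0.3  -0.74]
q [ 0.26  0.28  1.84  0.    1.02 -0.89] turn [-0.0005  0.0004 -0.0002] shift [-0.01    0.0102  0.1825] max 0.18
-0.03 [array([391.6, 220.5]), array([416.5, 221.1])]
-0.015 [array([391. , 226.5]), array([415.7, 227.1])]
0 [array([390.4, 232.4]), array([414.9, 233. ])]
0.022 [array([389.5, 240.8]), array([413.6, 241.4])]
```

View pics/c4.png

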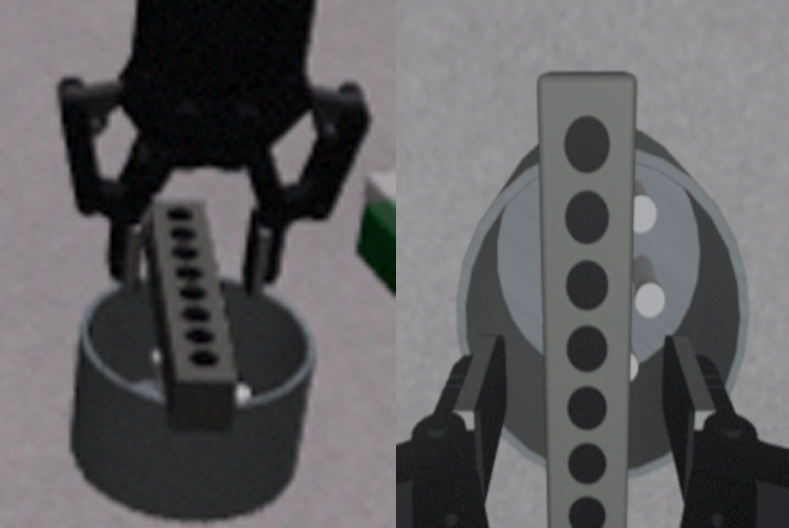

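The pads straddle the rack centred, with their tips now at z≈0.096, barely below the rack's top. I'll go 17 mm lower and close.

>>> move_arm(series="0 0 0 -0.005 0.01 0.06 0.2; 0 0 0 -0.005 0.01 0.12 0.2; 0 0 0 -0.005 0.01 0.17 0.2; 0 0 0 -0.005 0.01 0.17 0; 0 0 0 -0.005 0.01 0.17 -0.2; 0 0 0 -0.005 0.01 0.17 -0.4; 0 0 0 -0.005 0.01 0.17 -0.6; 0 0 0 -0.005 0.01 0.17 -0.8", squeeze=40)

```text
time: 11.25
tool_pos: [0.5959, 0.1852, 0.0634]
tcp_rot: [2.633, 1.713, 0.001]
wrist_force: [0.7, -0.6, 0.8]
width: 0.313
```

```bash
python3 - <<'E'
from h import *
go(.52,.02,.15,66.1)
w=snap('wrist','w5.png')
c=snap('scene','s5.png')
go(.52,.02,.15,66.1)
a=cv2.imread('pics/s5.png')[160:280,360:450];b=cv2.imread('pics/w5.png')[100:400,180:460]
cv2.imwrite('pics/c5.png',np.hstack([cv2.resize(a,(396,528),interpolation=cv2.INTER_CUBIC),cv2.resize(b,(393,528)[::1])]))
E
```

```text
t 11.25 pos [0.5959 0.1852 0.0634] yaw 66.08 w 0.313 F [ 0.68 -0.59  0.84]
q [ 0.26  0.3   1.85  0.    0.99 -0.89] turn [ 0.0002 -0.0002 -0.0002] shift [-1.8175 -0.0234 -0.8669] max 1.82
t 11.35 pos [0.5959 0.1852 0.0634] yaw 66.07 w 0.318 F [0.68 0.86 0.92]
q [ 0.26  0.3   1.85  0.    0.99 -0.89] turn [ 0.0002 -0.0002 -0.0002] shift [-1.8171 -0.0233 -0.8671] max 1.82
```

View pics/c5.png

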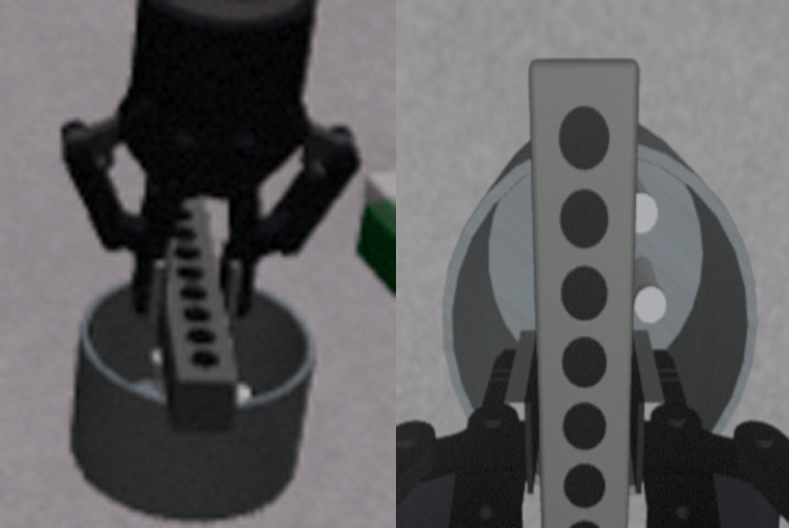

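>>> move_arm(series="0 0 0 0 0 -0.04 -0.8; 0 0 0 0 0 -0.1 -0.8; 0 0 0 0 0 -0.2 -0.8; 0 0 0 0 0 -0.3 -0.8; 0 0 0 0 0 -0.4 -0.8; 0 0 0 0 0 -0.5 -0.8; 0 0 0 -0.06 0 -0.55 -0.8; 0 0 0 -0.15 0 -0.6 -0.8")

```text
time: 12.15
tool_pos: [0.5896, 0.1712, 0.1239]
tcp_rot: [2.633, 1.713, 0.001]
wrist_force: [-0.7, 0.3, -2.1]
width: 0.32
```

```bash
python3 - <<'E'
from h import *
go(.52,.02,.15,66.1)
c=snap('scene','s6.png')
E
```

```text
t 12.15 pos [0.5896 0.1712 0.1239] yaw 66.11 w 0.32 F [-0.74  0.31 -2.14]
q [ 0.24  0.22  1.83 -0.    1.09 -0.91] turn [ 0.0003 -0.0002  0.0001] shift [-1.6645 -0.0243 -0.2615] max 1.66
```

View pics/s6.png

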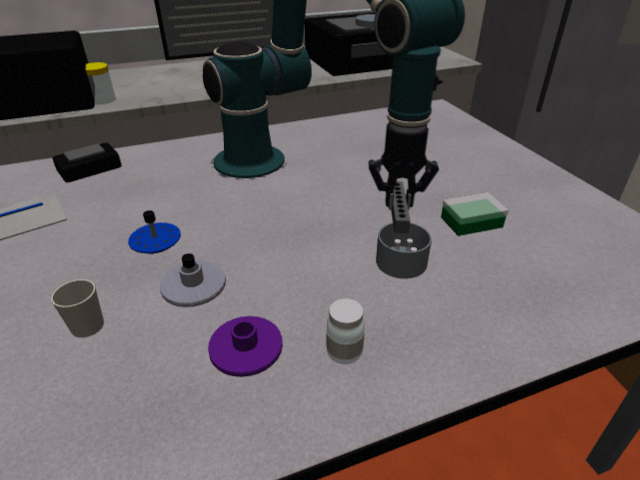

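The rack is lifted (force −2.1 N). I'll carry it toward (0.52, 0.02).

>>> move_arm(series="0 0 0 -0.12 0 0 -0.8; 0 0 0 -0.25 0 0 -0.8; 0 0 0 -0.38 0 0 -0.8; 0 0 0 -0.5 0 0 -0.8; 0 0 0 -0.63 0 0 -0.8; 0 0 0 -0.75 0 0 -0.8; 0 0 0 -0.88 0 0 -0.8; 0 0 0 -1 0 0 -0.8")

```text
time: 13.0
tool_pos: [0.5485, 0.0789, 0.1231]
tcp_rot: [2.634, 1.713, -0.0]
wrist_force: [0.3, -0.5, -1.1]
width: 0.319
```

>>> move_arm(series="0 0 0 -0.1 0 0.08 -0.8; 0 0 0 -0.2 0 0.2 -0.8; 0 0 0 -0.3 0 0.35 -0.8; 0 0 0 -0.4 0 0.5 -0.8; 0 0 0 -0.5 0 0.65 -0.8; 0 0 0 -0.6 0 0.8 -0.8; 0 0 0 -0.65 0 0.9 -0.8; 0 0 0 -0.65 0 0.95 -0.8")

```text
time: 13.8
tool_pos: [0.5209, 0.02, 0.0261]
tcp_rot: [-2.633, -1.711, 0.004]
wrist_force: [0.3, -0.4, -2.3]
width: 0.314
```

```bash
python3 - <<'E'
from h import *
go(.52,.02,-.005,66.1)
c=snap('scene','s7.png')
go(.52,.02,-.005,66.1)
E
```

```text
t 13.8 pos [0.5209 0.02   0.0261] yaw 66.02 w 0.314 F [ 0.29 -0.37 -2.3 ]
q [-0.01  0.17  2.09  0.    0.88 -1.16] turn [-0.0014  0.0006 -0.0006] shift [-0.0032 -0.007   0.3112] max 0.31
t 13.85 pos [0.5212 0.0204 0.0261] yaw 66.04 w 0.315 F [-0.43  0.84 -2.62]
q [-0.01  0.18  2.09  0.    0.88 -1.16] turn [-0.0013  0.0004 -0.0005] shift [-0.008  -0.0089  0.3112] max 0.31
```

View pics/s7.png

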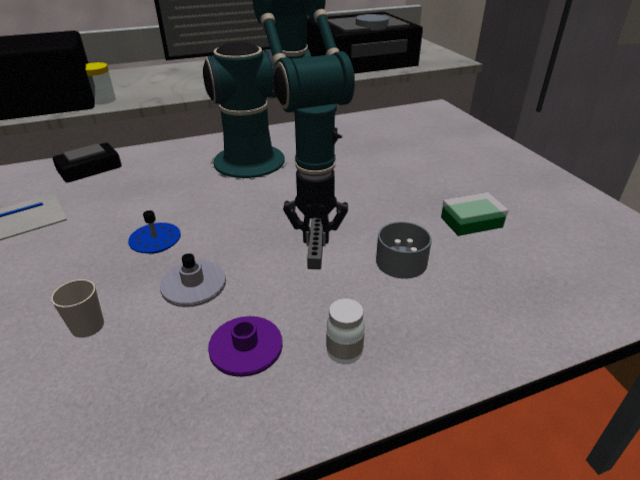

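>>> move_arm(series="0 0 0 0 0 0.06 -0.8; 0 0 0 0 0 0.12 -0.8; 0 0 0 0 0 0.18 -0.8; 0 0 0 0 0 0.22 -0.8; 0 0 0 0 0 0.25 -0.8; 0 0 0 0 0 0.27 -0.8; 0 0 0 0 0 0.29 -0.8; 0 0 0 0 0 0.31 -0.8")

```text
time: 14.65
tool_pos: [0.5228, 0.0206, -0.0029]
tcp_rot: [2.633, 1.713, 0.001]
wrist_force: [0.2, -0.3, -2.0]
width: 0.319
```

```bash
python3 - <<'E'
from h import *
go(.52,.02,-.0066,66.1)
c=snap('scene','s8.png')
a=cv2.imread('pics/s8.png')[170:290,270:360]
cv2.imwrite('pics/c8.png',cv2.resize(a,None,fx=5,fy=5,interpolation=cv2.INTER_CUBIC))
go(.52,.02,-.0066,66.1)
E
```

```text
t 14.65 pos [ 0.5228  0.0206 -0.0029] yaw 66.08 w 0.319 F [ 0.19 -0.25 -1.98]
q [-0.01  0.22  2.11  0.    0.81 -1.16] turn [ 0.0002 -0.0001 -0.0002] shift [-0.0166 -0.0237  0.0371] max 0.04
t 14.7 pos [ 0.5225  0.0205 -0.0032] yaw 66.07 w 0.316 F [ 0.02  0.1  -2.37]
q [-0.01  0.22  2.11 -0.    0.81 -1.16] turn [-0.0001  0.     -0.0002] shift [-0.0151 -0.0208  0.0337] max 0.03
```

View pics/c8.png

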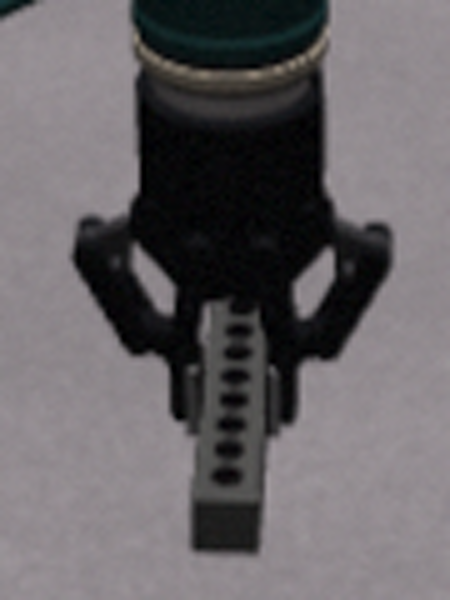

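>>> move_arm(series="0 0 0 0 0 0.01 -0.8; 0 0 0 0 0 0.02 -0.8; 0 0 0 0 0 0.03 -0.8; 0 0 0 0 0 0.035 -0.8; 0 0 0 0 0 0.04 -0.8; 0 0 0 0 0 0.045 -0.8; 0 0 0 0 0 0.05 -0.8; 0 0 0 0 0 0.05 -0.8")

```text
time: 15.5
tool_pos: [0.5226, 0.0205, -0.0066]
tcp_rot: [-2.633, -1.713, 0.001]
wrist_force: [-5.0, -0.2, 8.8]
width: 0.32
```

```bash
python3 - <<'E'
from h import *
go(.52,.02,-.0066,66.1)
E
```

```text
t 15.5 pos [ 0.5226  0.0205 -0.0066] yaw 66.08 w 0.32 F [-5.01 -0.17  8.78]
q [-0.01  0.23  2.11 -0.    0.81 -1.16] turn [-0.0002  0.0001 -0.0002] shift [-0.0157 -0.0219 -0.0004] max 0.02
```

The rack touched down at 8.8 N, at the predicted height. I'll release it, then rise.

>>> move_arm(series="0 0 0 0 0 -0.01 -0.6; 0 0 0 0 0 -0.01 -0.4; 0 0 0 0 0 -0.01 -0.1; 0 0 0 0 0 -0.01 0.1; 0 0 0 0 0 -0.1 0.2; 0 0 0 0 0 -0.3 0.2; 0 0 0 0 0 -0.6 0.2; 0 0 0 0 0 -0.9 0.2")

```text
time: 16.3
tool_pos: [0.5222, 0.0206, 0.0831]
tcp_rot: [-2.633, -1.712, 0.001]
wrist_force: [0.6, -0.7, -0.7]
width: 0.599
```

```bash
python3 - <<'E'
from h import *
go(.5137,-.2445,.2,0)
t=snap('top','t9.png'); c=snap('scene','s9.png')
a=cv2.imread('pics/s9.png')[150:350,130:450];b=cv2.imread('pics/t9.png')[170:350,200:500]
cv2.imwrite('pics/c9.png',np.vstack([cv2.resize(a,(480,300),interpolation=cv2.INTER_CUBIC),cv2.resize(b,(480,288),interpolation=cv2.INTER_CUBIC)]))
E
```

```text
t 16.3 pos [0.5222 0.0206 0.0831] yaw 66.07 w 0.599 F [ 0.65 -0.69 -0.72]
q [-0.01  0.1   2.06  0.    0.99 -1.16] turn [-3.000e-04  4.000e-04  5.506e-01] shift [-2.4576  0.9962 -1.1689] max 2.46
```

View pics/c9.png

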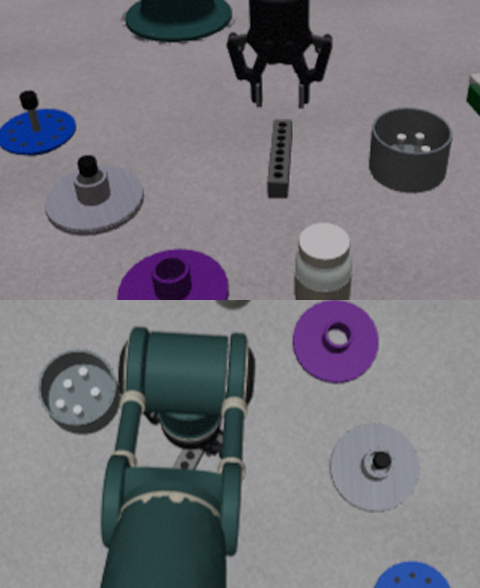

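The rack stands upright and released at its spot. The canister is open and contains white caps well below the rim. Next I move over to the lids, keeping the jaw yaw.

>>> move_arm(series="0 0 0 0 0 -0.2 0.2; 0 0 0 -0.1 0.04 -0.4 0.2; 0 0 0 -0.22 0.09 -0.55 0.2; 0 0 0 -0.34 0.14 -0.7 0.2; 0 0 0 -0.46 0.19 -0.8 0.2; 0 0 0 -0.58 0.24 -0.8 0.2; 0 0 0 -0.7 0.29 -0.8 0.2; 0 0 0 -0.82 0.33 -0.8 0.2")

```text
time: 17.2
tool_pos: [0.5188, -0.069, 0.161]
tcp_rot: [-2.633, -1.711, 0.002]
wrist_force: [-0.7, 1.1, -0.3]
width: 0.605
```

>>> move_arm(series="0 0 0 -0.1 0.04 0 0.2; 0 0 0 -0.22 0.08 0 0.2; 0 0 0 -0.34 0.13 0 0.2; 0 0 0 -0.47 0.18 0 0.2; 0 0 0 -0.6 0.24 0 0.2; 0 0 0 -0.72 0.29 0 0.2; 0 0 0 -0.82 0.33 0 0.2; 0 0 0 -0.82 0.33 0 0.2")

```text
time: 18.0
tool_pos: [0.5165, -0.1576, 0.1621]
tcp_rot: [2.635, 1.71, -0.0]
wrist_force: [0.8, 0.8, 0.4]
width: 0.602
```

```bash
python3 - <<'E'
from h import *
go(.514,-.2445,.16,66.1)
s=bot.read_state(); w=snap('wrist','w10.png'); t=snap('top','t10.png'); c=snap('scene','s10.png')
go(.514,-.2445,.16,66.1)
print(proj(w,[.514,-.2445,.082],s))
a=cv2.imread('pics/s10.png')[205:285,365:440];b=cv2.imread('pics/t10.png')[190:270,210:290]
cv2.imwrite('pics/c10.png',np.hstack([cv2.resize(a,None,fx=5,fy=5,interpolation=cv2.INTER_CUBIC),cv2.resize(b,None,fx=5,fy=5,interpolation=cv2.INTER_CUBIC)]))
E
```

```text
t 18.0 pos [ 0.5165 -0.1576  0.1621] yaw 65.98 w 0.602 F [0.8  0.83 0.42]
q [-0.34  0.05  1.95 -0.    1.14 -1.49] turn [ 0.0001  0.0001 -0.001 ] shift [-0.8039  0.3309  0.0214] max 0.8
t 18.15 pos [ 0.5164 -0.156   0.162 ] yaw 66.06 w 0.598 F [ 0.12  0.44 -0.43]
q [-0.34  0.05  1.95  0.    1.14 -1.49] turn [-0.0001 -0.0002 -0.0003] shift [-0.819   0.3373  0.0198] max 0.82
[210.68037499 282.08950132]
```

View pics/c10.png

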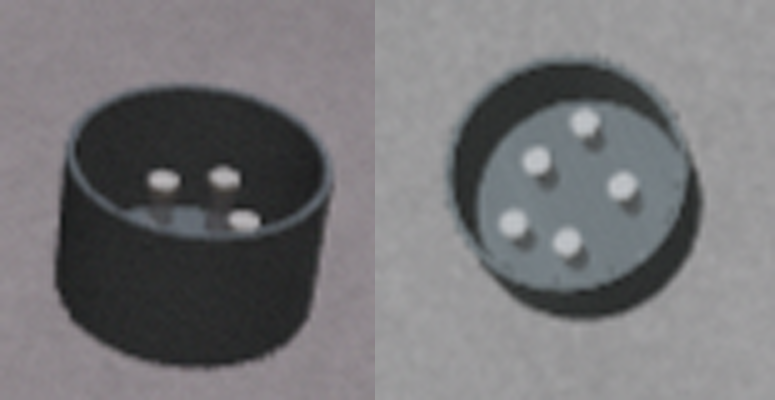

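View pics/w10.png

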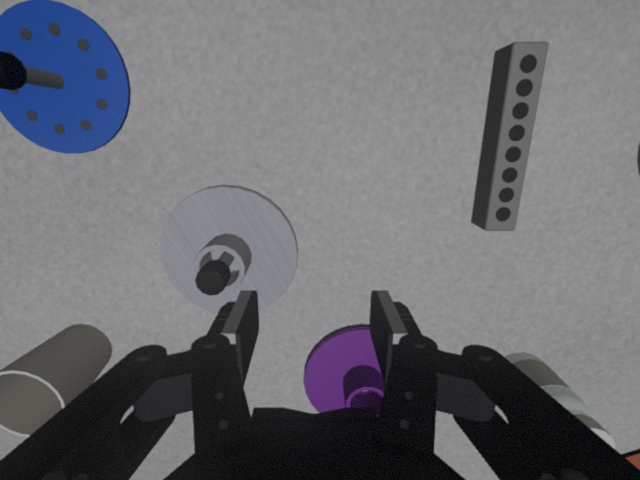

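The rim shows cleanly in both crops. I'll fit a circle from outer-rim points cast onto z=0.07, checked against the 112 mm diameter.

```bash
python3 - <<'E'
from h import *
from scipy.optimize import least_squares
t=viewer.read_camera('top'); c=viewer.read_camera('scene')
def fit(P):
    P=np.array(P)[:,:2]; r=least_squares(lambda q:np.hypot(*(P-q[:2]).T)-q[2],[.59,.187,.056]); return r.x.round(4),abs(r.fun).max().round(4)
S=[(68,150),(330,178),(190,85),(200,238),(100,107),(290,118),(310,218),(95,195)]
print('scene',fit([plane(c,(x+.5)/5-.5+365,(y+.5)/5-.5+205,.07) for x,y in S]))
T=[(449,165),(565,55),(640,85),(685,140),(468,100),(475,240)]
print('top',fit([plane(t,(x-375+.5)/5-.5+210,(y+.5)/5-.5+190,.07) for x,y in T]))
# bright rim mask in top
im=t['pixels'][195:265,215:290].astype(int)
# base outline in top (dark body+rim vs bench): threshold on darkness
g=im.sum(2)/3; 
print(g[30,::3].astype(int))
E
```

```text
scene (array([0.5971, 0.1902, 0.0544]), np.float64(0.0018))
top (array([0.5988, 0.1901, 0.0536]), np.float64(0.0025))
[152 153 150 112  44  49 123 124 125  99  83 121 123 123 154 184 124 124
 123  87 152 154 151 153 156]
```

>>> move_arm(series="0 0 0 -0.1 0.04 0 0.2; 0 0 0 -0.22 0.08 0 0.2; 0 0 0 -0.34 0.13 0.1 0.2; 0 0 0 -0.46 0.18 0.2 0.2; 0 0 0 -0.58 0.24 0.3 0.2; 0 0 0 -0.7 0.28 0.4 0.2; 0 0 0 -0.79 0.31 0.5 0.2; 0 0 0 -0.79 0.31 0.5 0.2")

```text
time: 19.05
tool_pos: [0.5111, -0.2416, 0.1096]
tcp_rot: [-2.632, -1.709, 0.003]
wrist_force: [-0.9, 0.3, -0.4]
width: 0.6
```

```bash
python3 - <<'E'
from h import *
s=bot.read_state(); w=snap('wrist','w11.png'); t=snap('top','t11.png'); c=snap('scene','s11.png')
go(.514,-.2445,.048,66.1)
print(proj(w,[.514,-.2445,.082],s),proj(c,[.514,-.2445,.082]))
a=cv2.imread('pics/s11.png')[200:320,150:240];b=cv2.imread('pics/w11.png')[100:400,180:460]
cv2.imwrite('pics/c11.png',np.hstack([cv2.resize(a,(396,528),interpolation=cv2.INTER_CUBIC),cv2.resize(b,(393,528)[::1])]))
E
```

```text
t 19.2 pos [ 0.5128 -0.2408  0.112 ] yaw 66.06 w 0.6 F [0.14 0.11 1.04]
q [-0.48  0.15  1.94  0.    1.05 -1.64] turn [-0.0001 -0.0002 -0.0003] shift [-0.0292  0.0262  0.6405] max 0.64
[313.09290238 274.34293414] [187.93409495 256.34425254]
```

View pics/c11.png

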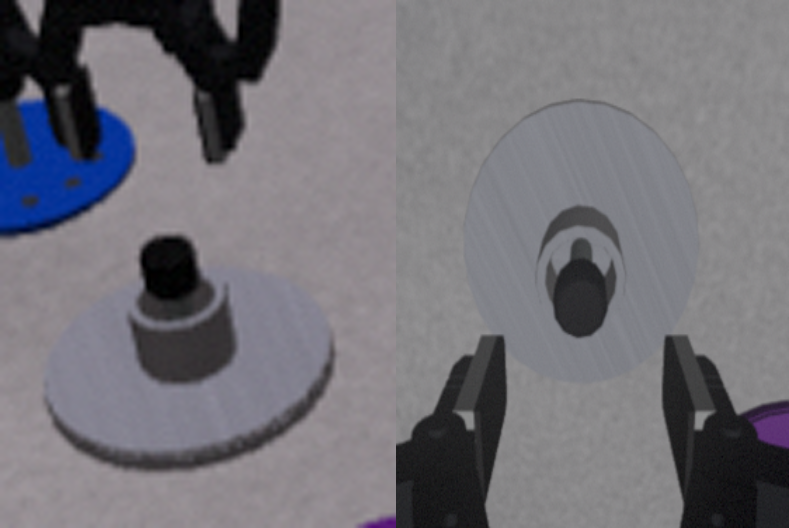

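>>> move_arm(series="0 0 0 -0.02 0.02 0.1 0.2; 0 0 0 -0.025 0.025 0.2 0.2; 0 0 0 -0.025 0.025 0.3 0.2; 0 0 0 -0.025 0.025 0.4 0.2; 0 0 0 -0.025 0.025 0.5 0.2; 0 0 0 -0.025 0.025 0.57 0.2; 0 0 0 -0.025 0.025 0.62 0.2; 0 0 0 -0.025 0.025 0.62 0.2")

```text
time: 20.0
tool_pos: [0.5134, -0.2439, 0.0491]
tcp_rot: [-2.632, -1.712, 0.001]
wrist_force: [0.6, -1.1, -0.7]
width: 0.599
```

```bash
python3 - <<'E'
from h import *
s=bot.read_state(); w=snap('wrist','w12.png');  c=snap('scene','s12.png')
go(.514,-.2445,.048,66.1)
a=cv2.imread('pics/s12.png')[200:320,150:240];b=cv2.imread('pics/w12.png')[100:400,180:460]
cv2.imwrite('pics/c12.png',np.hstack([cv2.resize(a,(396,528),interpolation=cv2.INTER_CUBIC),cv2.resize(b,(393,528)[::1])]))
E
```

```text
t 20.1 pos [ 0.5142 -0.2443  0.0502] yaw 66.08 w 0.602 F [-0.13  0.44  0.19]
q [-0.49  0.22  1.98 -0.    0.94 -1.64] turn [ 0.0001  0.     -0.0002] shift [-0.0028 -0.0011  0.0219] max 0.02
```

View pics/c12.png

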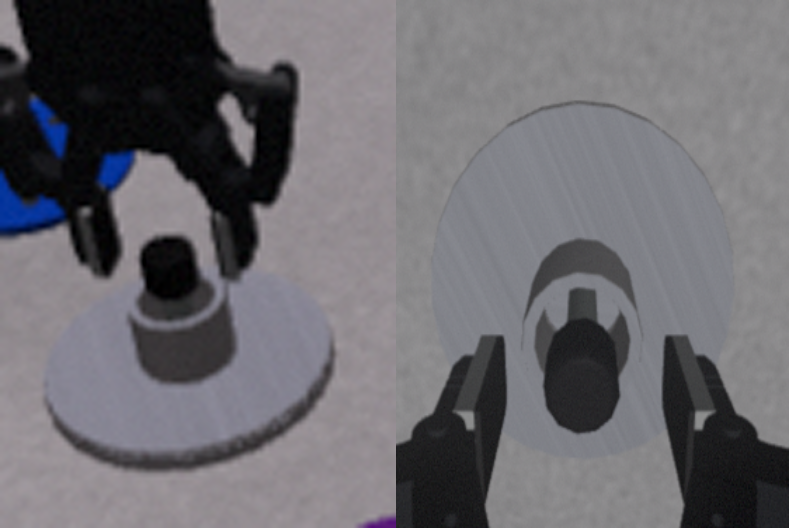

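The knob is centred between the pads (crop 582, jaw midline 585), and the tips are above the collar rim. I'll close and lift slowly.

>>> move_arm(series="0 0 0 0 0 0.01 0; 0 0 0 0 0 0.01 -0.2; 0 0 0 0 0 0.01 -0.4; 0 0 0 0 0 0.01 -0.6; 0 0 0 0 0 0.01 -0.8; 0 0 0 0 0 0.01 -1; 0 0 0 0 0 0.01 -1; 0 0 0 0 0 0.01 -1", squeeze=60)

```text
time: 20.9
tool_pos: [0.5142, -0.2447, 0.0496]
tcp_rot: [2.633, 1.712, -0.0]
wrist_force: [-3.2, -3.3, 5.0]
width: 0.252
```

>>> move_arm(series="0 0 0 0 0 -0.01 -1; 0 0 0 0 0 -0.03 -1; 0 0 0 0 0 -0.06 -1; 0 0 0 0 0 -0.1 -1; 0 0 0 0 0 -0.14 -1; 0 0 0 0 0 -0.18 -1; 0 0 0 0 0 -0.2 -1; 0 0 0 0 0 -0.2 -1")

```text
time: 21.7
tool_pos: [0.5145, -0.2444, 0.0697]
tcp_rot: [2.633, 1.712, 0.001]
wrist_force: [1.1, 0.1, -4.4]
width: 0.248
```

```bash
python3 - <<'E'
from h import *
s=bot.read_state(); w=snap('wrist','w13.png');  c=snap('scene','s13.png')
go(.597,.19,.17,66.1)
a=cv2.imread('pics/s13.png')[200:320,150:240];b=cv2.imread('pics/w13.png')[100:400,180:460]
cv2.imwrite('pics/c13.png',np.hstack([cv2.resize(a,(396,528),interpolation=cv2.INTER_CUBIC),cv2.resize(b,(393,528)[::1])]))
E
```

```text
t 21.8 pos [ 0.514  -0.2442  0.0691] yaw 66.07 w 0.247 F [ 0.15 -0.2  -5.18]
q [-0.49  0.2   1.97  0.    0.97 -1.64] turn [ 0.     -0.     -0.0002] shift [ 4.3053 -1.0025 -1.0084] max 4.31
```

View pics/c13.png

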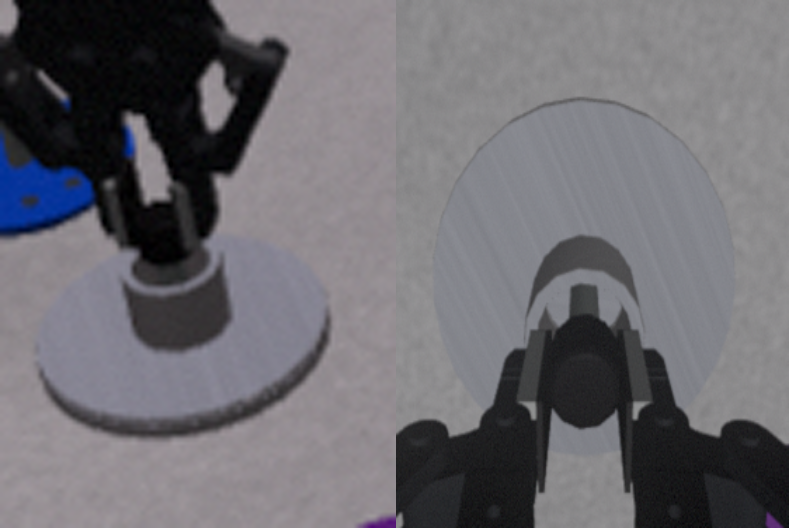

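Both lids lifted nested and level, at about −5 N. I'll carry them to the canister with the inner lid's origin at about 0.11 m.

>>> move_arm(series="0 0 0 0 0 -0.08 -1; 0 0 0 0 0 -0.2 -1; 0 0 0 0.04 -0.01 -0.34 -1; 0 0 0 0.11 -0.02 -0.48 -1; 0 0 0 0.2 -0.04 -0.62 -1; 0 0 0 0.3 -0.07 -0.75 -1; 0 0 0 0.4 -0.09 -0.86 -1; 0 0 0 0.5 -0.12 -0.92 -1")

```text
time: 22.6
tool_pos: [0.5243, -0.1927, 0.1629]
tcp_rot: [2.632, 1.712, 0.002]
wrist_force: [1.4, -0.2, -4.2]
width: 0.252
```

>>> move_arm(series="0 0 0 0.12 -0.03 0 -1; 0 0 0 0.25 -0.06 0 -1; 0 0 0 0.37 -0.09 0 -1; 0 0 0 0.5 -0.12 0 -1; 0 0 0 0.62 -0.14 0 -1; 0 0 0 0.75 -0.17 0 -1; 0 0 0 0.87 -0.2 0 -1; 0 0 0 1 -0.23 0 -1")

```text
time: 23.4
tool_pos: [0.543, -0.0919, 0.161]
tcp_rot: [-2.634, -1.713, 0.0]
wrist_force: [0.1, 0.1, -4.7]
width: 0.248
```

>>> move_arm(series="0 0 0 0.12 -0.03 0 -1; 0 0 0 0.25 -0.06 0 -1; 0 0 0 0.37 -0.09 0 -1; 0 0 0 0.5 -0.12 0 -1; 0 0 0 0.62 -0.14 0 -1; 0 0 0 0.75 -0.17 0 -1; 0 0 0 0.87 -0.2 0 -1; 0 0 0 1 -0.23 0 -1")

```text
time: 24.2
tool_pos: [0.5625, 0.0088, 0.161]
tcp_rot: [-2.634, -1.713, 0.0]
wrist_force: [-1.4, 0.1, -4.6]
width: 0.252
```

```bash
python3 - <<'E'
from h import *
go(.597,.19,.16,66.1)
c=snap('scene','s14.png')
E
```

```text
t 24.2 pos [0.5625 0.0088 0.161 ] yaw 66.07 w 0.252 F [-1.39  0.1  -4.63]
q [-0.03  0.09  1.91 -0.    1.14 -1.18] turn [-0.      0.0001 -0.0002] shift [ 1.7959 -0.4198  0.0102] max 1.8
```

View pics/s14.png

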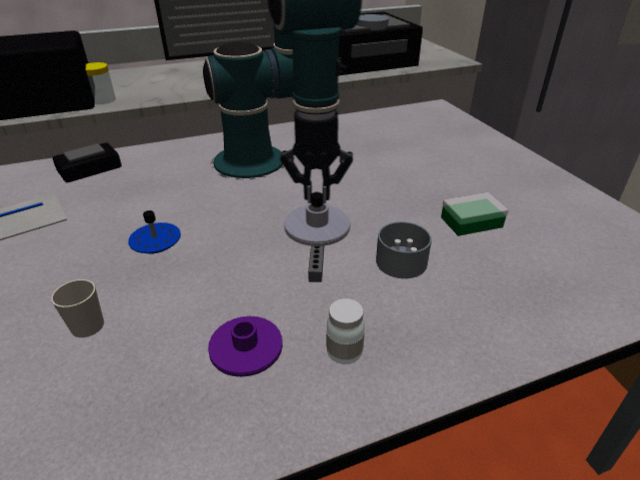

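>>> move_arm(series="0 0 0 0.12 -0.03 0 -1; 0 0 0 0.24 -0.06 0 -1; 0 0 0 0.36 -0.08 0 -1; 0 0 0 0.48 -0.11 0 -1; 0 0 0 0.6 -0.14 0 -1; 0 0 0 0.72 -0.17 0 -1; 0 0 0 0.84 -0.2 0 -1; 0 0 0 0.95 -0.22 0 -1")

```text
time: 25.05
tool_pos: [0.5809, 0.1048, 0.161]
tcp_rot: [-2.633, -1.713, 0.0]
wrist_force: [0.5, 0.3, -4.7]
width: 0.253
```

>>> move_arm(series="0 0 0 0.12 -0.03 0 -1; 0 0 0 0.24 -0.06 0 -1; 0 0 0 0.37 -0.09 0 -1; 0 0 0 0.5 -0.12 0 -1; 0 0 0 0.62 -0.15 0 -1; 0 0 0 0.74 -0.18 0 -1; 0 0 0 0.82 -0.2 0 -1; 0 0 0 0.82 -0.2 0 -1")

```text
time: 25.85
tool_pos: [0.596, 0.188, 0.1611]
tcp_rot: [-2.632, -1.714, -0.0]
wrist_force: [0.5, -0.4, -4.6]
width: 0.247
```

```bash
python3 - <<'E'
from h import *
t=snap('top','t15.png');c=snap('scene','s15.png'); w=snap('wrist','w15.png')
go(.597,.19,.13,66.1)
s=bot.read_state(); p=s['tool_pos']
a=cv2.imread('pics/s15.png')[160:290,355:455]
cv2.imwrite('pics/c15.png',cv2.resize(a,None,fx=4.5,fy=4.5,interpolation=cv2.INTER_CUBIC))
E
```

```text
t 26.0 pos [0.5956 0.1863 0.161 ] yaw 66.08 w 0.249 F [-0.12  0.91 -4.69]
q [ 0.26  0.21  1.77 -0.    1.16 -0.89] turn [-0.      0.0003 -0.0002] shift [ 0.0391 -0.0024  0.3097] max 0.31
```

View pics/c15.png

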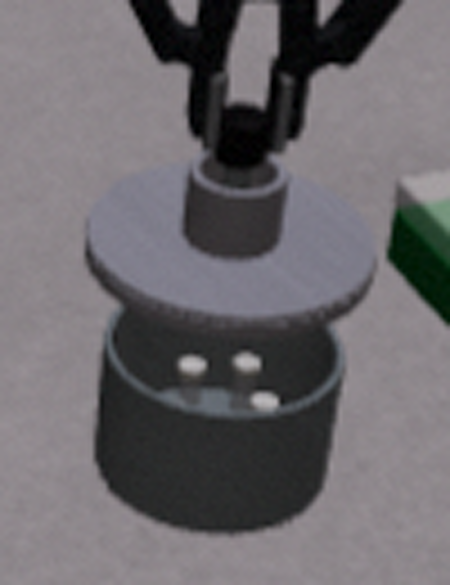

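View pics/t15.png

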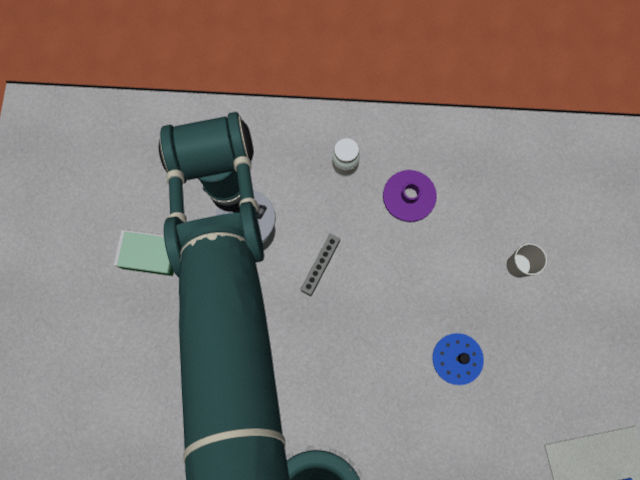

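View pics/w15.png

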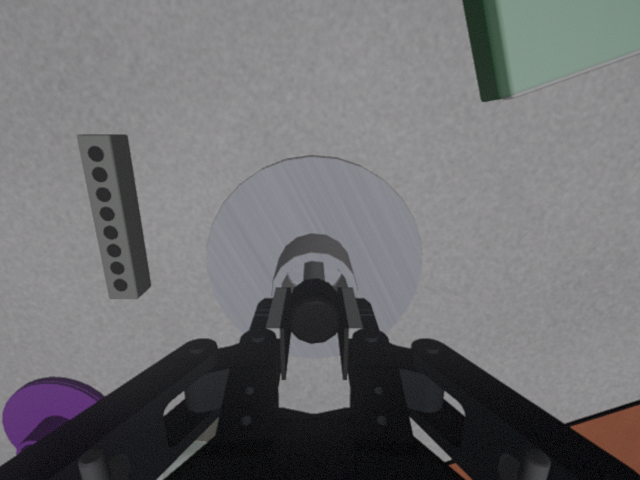

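Scene crop: the canister rim spans columns 103–343 and the lid deck 85–378. I'll compare these column centres with projections.

```bash
python3 - <<'E'
from h import *
c=viewer.read_camera('scene')
for p in ([.597,.19,.07],[.597,.19,.1315],[.5956,.1870,.1315]): print(p,proj(c,p),(proj(c,p)-[354.6,159.6])*4.5)
go(.597,.19,.13,66.1)
from scipy.optimize import least_squares
def fit(P):
    P=np.array(P)[:,:2]; r=least_squares(lambda q:np.hypot(*(P-q[:2]).T)-q[2],[.59,.187,.065]); return r.x.round(4),abs(r.fun).max().round(4)
S=[(86,235),(377,256),(100,195),(362,215),(130,170),(330,185)]
print('deck',fit([plane(c,(x+.5)/4.5-.5+355,(y+.5)/4.5-.5+160,.1315) for x,y in S]))
E
```

```text
[0.597, 0.19, 0.07] [404.48947631 236.47182329] [224.50264339 345.9232048 ]
[0.597, 0.19, 0.1315] [407.57533591 211.91426718] [238.38901159 235.41420232]
[0.5956, 0.187, 0.1315] [405.92964377 211.86088443] [230.98339699 235.17397993]
t 26.05 pos [0.5956 0.1861 0.161 ] yaw 66.06 w 0.251 F [ 0.07 -0.56 -3.58]
q [ 0.26  0.21  1.77 -0.    1.16 -0.89] turn [-0.0001  0.0003 -0.0004] shift [ 0.0409 -0.0032  0.3096] max 0.31
deck (array([0.5922, 0.1883, 0.065 ]), np.float64(0.0013))
```

>>> move_arm(series="0 0 0 0.02 0.01 0.05 -1; 0 0 0 0.04 0.015 0.1 -1; 0 0 0 0.04 0.015 0.15 -1; 0 0 0 0.04 0.015 0.2 -1; 0 0 0 0.04 0.015 0.25 -1; 0 0 0 0.04 0.015 0.3 -1; 0 0 0 0.04 0.015 0.34 -1; 0 0 0 0.04 0.015 0.34 -1")

```text
time: 26.85
tool_pos: [0.5981, 0.1895, 0.1261]
tcp_rot: [-2.633, -1.712, 0.002]
wrist_force: [-0.2, 0.3, -4.9]
width: 0.251
```

```bash
python3 - <<'E'
from h import *
c=snap('scene','s16.png')
go(.597,.19,.1075,66.1)
a=cv2.imread('pics/s16.png')[160:290,355:455]
cv2.imwrite('pics/c16.png',cv2.resize(a,None,fx=4.5,fy=4.5,interpolation=cv2.INTER_CUBIC))
E
```

```text
t 26.9 pos [0.5984 0.1896 0.1266] yaw 66.08 w 0.246 F [-0.17 -0.   -5.  ]
q [ 0.27  0.24  1.8   0.    1.1  -0.89] turn [-0.0004  0.0003 -0.0002] shift [-0.0022 -0.014   0.1907] max 0.19
```

View pics/c16.png

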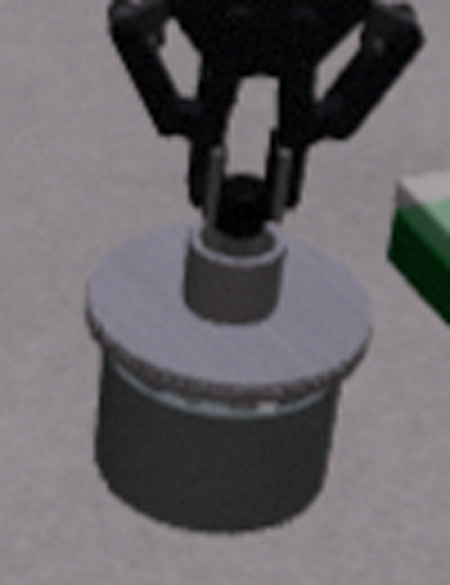

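The lid looks concentric. I'll lower it slowly to near seating.

>>> move_arm(series="0 0 0 0 0 0.03 -1; 0 0 0 0 0 0.06 -1; 0 0 0 0 0 0.08 -1; 0 0 0 0 0 0.1 -1; 0 0 0 0 0 0.12 -1; 0 0 0 0 0 0.14 -1; 0 0 0 0 0 0.155 -1; 0 0 0 0 0 0.165 -1")

```text
time: 27.7
tool_pos: [0.5986, 0.1897, 0.1103]
tcp_rot: [-2.633, -1.713, 0.0]
wrist_force: [-1.0, 0.5, -3.8]
width: 0.249
```

```bash
python3 - <<'E'
from h import *
go(.597,.19,.1075,66.1)
c=snap('scene','s17.png')
a=cv2.imread('pics/s17.png')[160:290,355:455]
cv2.imwrite('pics/c17.png',cv2.resize(a,None,fx=4.5,fy=4.5,interpolation=cv2.INTER_CUBIC))
E
```

```text
t 27.7 pos [0.5986 0.1897 0.1103] yaw 66.08 w 0.249 F [-0.97  0.49 -3.79]
q [ 0.27  0.26  1.81  0.    1.07 -0.89] turn [-0.0001  0.0001 -0.0002] shift [-0.0039 -0.0161  0.0284] max 0.03
```

View pics/c17.png

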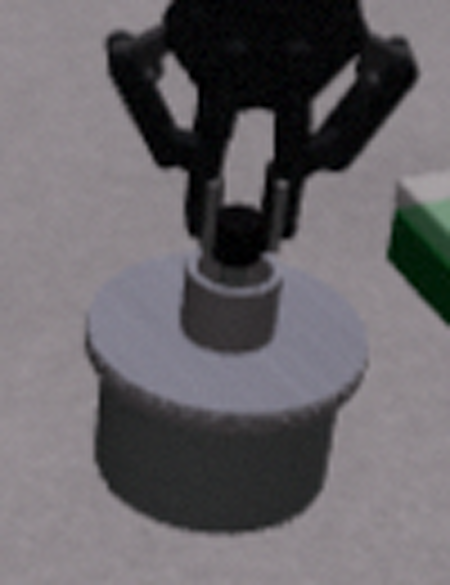

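The plug is inside the mouth with no side force. Now the last 3–4 mm.

>>> move_arm(series="0 0 0 0 0 0.008 -1; 0 0 0 0 0 0.015 -1; 0 0 0 0 0 0.02 -1; 0 0 0 0 0 0.025 -1; 0 0 0 0 0 0.03 -1; 0 0 0 0 0 0.033 -1; 0 0 0 0 0 0.036 -1; 0 0 0 0 0 0.036 -1")

```text
time: 28.55
tool_pos: [0.5986, 0.1898, 0.1077]
tcp_rot: [-2.633, -1.713, 0.0]
wrist_force: [-5.6, -0.7, 3.2]
width: 0.25
```

```bash
python3 - <<'E'
from h import *
go(.597,.19,.1075,66.1)
E
```

```text
t 28.55 pos [0.5986 0.1898 0.1077] yaw 66.08 w 0.25 F [-5.62 -0.74  3.16]
q [ 0.27  0.26  1.81  0.    1.07 -0.89] turn [-0.0001  0.     -0.0002] shift [-0.0043 -0.0156  0.0021] max 0.02
```

It touched at TCP z=0.1077 (predicted seat 0.1075), with the same force pattern as on the bench. I'll release.

>>> move_arm(series="0 0 0 0 0 0 -0.5; 0 0 0 0 0 0 -0.4; 0 0 0 0 0 0 -0.3; 0 0 0 0 0 0 -0.1; 0 0 0 0 0 0 0.1; 0 0 0 0 0 0 0.3; 0 0 0 0 0 0 0.4; 0 0 0 0 0 0 0.5")

```text
time: 29.35
tool_pos: [0.5988, 0.1897, 0.107]
tcp_rot: [2.634, 1.713, 0.0]
wrist_force: [-0.6, -0.3, -0.3]
width: 0.749
```

```bash
python3 - <<'E'
from h import *
go(.597,.19,.1075,66.1)
c=snap('scene','s18.png');snap('wrist','w18.png')
a=cv2.imread('pics/s18.png')[160:290,355:455];b=cv2.imread('pics/w18.png')[100:460,180:460]
cv2.imwrite('pics/c18.png',np.hstack([cv2.resize(a,(400,520),interpolation=cv2.INTER_CUBIC),cv2.resize(b,(400,520))]))
E
```

```text
t 29.35 pos [0.5988 0.1897 0.107 ] yaw 66.07 w 0.749 F [-0.56 -0.31 -0.26]
q [ 0.27  0.26  1.81 -0.    1.07 -0.89] turn [ 0.     -0.     -0.0002] shift [-0.0048 -0.018  -0.0053] max 0.02
```

View pics/c18.png

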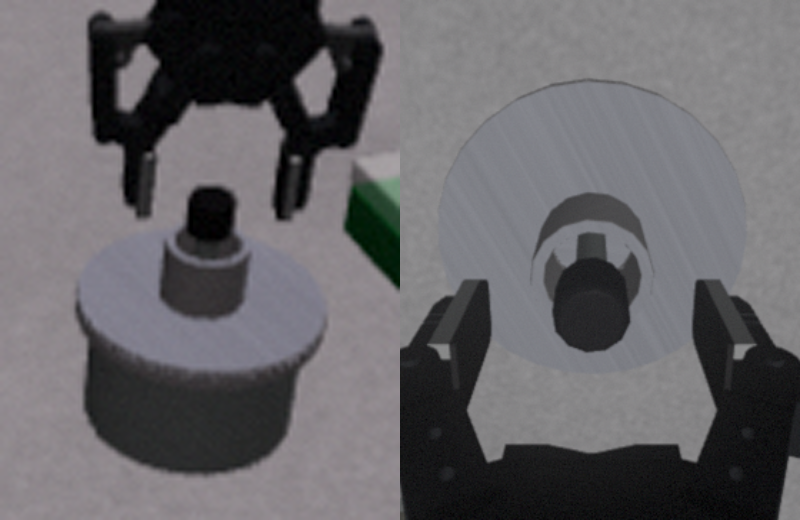

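Both lids are seated and free (force ≈ 0), with the collar centred between the open pads (592 against 591.5). I'll check alignment along the pad width before lowering onto the collar.

```bash
python3 - <<'E'
from h import *
s=bot.read_state(); w=viewer.read_camera('wrist')
p=s['tool_pos'].copy(); 
for z in (.140,.112): p[2]=z; print(z,proj(w,p,s))
cv2.imwrite('pics/k.png',cv2.resize(cv2.imread('pics/w18.png')[200:370,230:400],None,fx=4,fy=4))
E
```

```text
0.14 [316.22354584 322.67294423]
0.112 [315.86505302 292.90067944]
```

View pics/k.png

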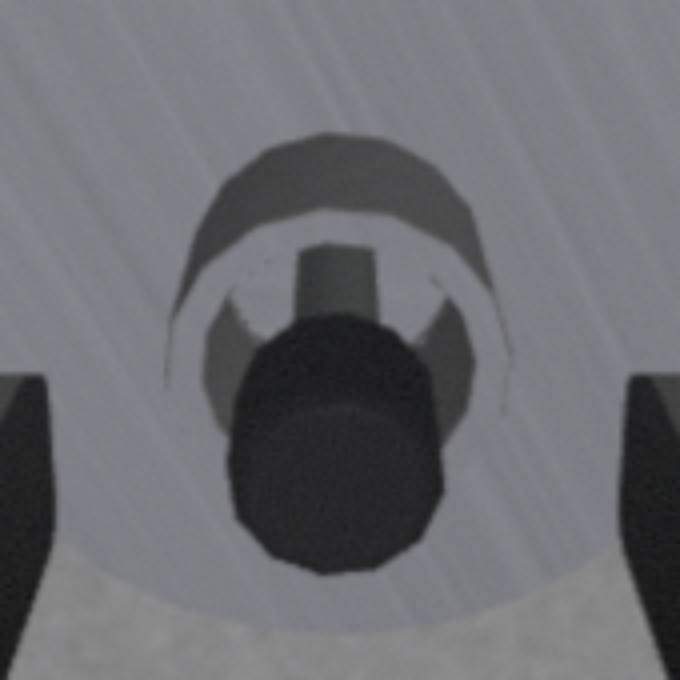

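The knob's top is at (314,322) against a predicted (316,323), so alignment is good. I'll lower straight down around the collar.

>>> move_arm(series="0 0 0 0 0 0.04 0.5; 0 0 0 0 0 0.09 0.5; 0 0 0 0 0 0.14 0.5; 0 0 0 0 0 0.19 0.5; 0 0 0 0 0 0.24 0.5; 0 0 0 0 0 0.28 0.5; 0 0 0 0 0 0.31 0.5; 0 0 0 0 0 0.31 0.5")

```text
time: 30.3
tool_pos: [0.5983, 0.1896, 0.0753]
tcp_rot: [-2.633, -1.713, 0.002]
wrist_force: [-0.1, -0.1, 0.1]
width: 0.747
```

```bash
python3 - <<'E'
from h import *
go(.597,.19,.075,66.1)
c=snap('scene','s19.png');snap('wrist','w19.png')
a=cv2.imread('pics/s19.png')[160:290,355:455];b=cv2.imread('pics/w19.png')[100:460,180:460]
cv2.imwrite('pics/c19.png',np.hstack([cv2.resize(a,(400,520),interpolation=cv2.INTER_CUBIC),cv2.resize(b,(400,520))]))
E
```

```text
t 30.3 pos [0.5983 0.1896 0.0753] yaw 66.08 w 0.747 F [-0.12 -0.14  0.1 ]
q [ 0.27  0.29  1.84  0.    1.01 -0.89] turn [-0.0004  0.0003 -0.0002] shift [-0.0017 -0.014   0.0032] max 0.01
```

View pics/c19.png

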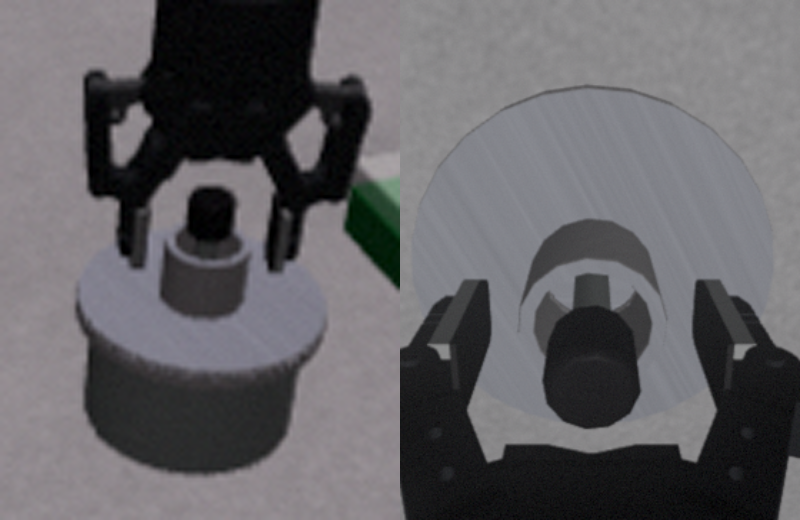

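>>> move_arm(series="0 0 0 0 0 0.015 0.5; 0 0 0 0 0 0.03 0.4; 0 0 0 0 0 0.03 0.25; 0 0 0 0 0 0.03 0.15; 0 0 0 0 0 0.03 0.08; 0 0 0 0 0 0.03 0; 0 0 0 0 0 0.03 -0.1; 0 0 0 0 0 0.03 -0.2", squeeze=40)

```text
time: 31.2
tool_pos: [0.5991, 0.1898, 0.0734]
tcp_rot: [2.634, 1.713, 0.001]
wrist_force: [-0.2, 0.3, 2.4]
width: 0.5
```

```bash
python3 - <<'E'
from h import *
go(.597,.19,.075,66.1)
c=snap('scene','s20.png');snap('wrist','w20.png')
go(.597,.19,.075,66.1)
a=cv2.imread('pics/s20.png')[160:290,355:455];b=cv2.imread('pics/w20.png')[100:460,180:460]
cv2.imwrite('pics/c20.png',np.hstack([cv2.resize(a,(400,520),interpolation=cv2.INTER_CUBIC),cv2.resize(b,(400,520))]))
E
```

```text
t 31.2 pos [0.5991 0.1898 0.0734] yaw 66.08 w 0.5 F [-0.2   0.27  2.38]
q [ 0.27  0.3   1.84  0.    1.01 -0.89] turn [ 0.0002 -0.0002 -0.0002] shift [-0.0069 -0.0196 -0.0157] max 0.02
t 31.3 pos [0.5991 0.1898 0.0734] yaw 66.07 w 0.503 F [-0.36 -0.35  3.1 ]
q [ 0.27  0.3   1.84  0.    1.01 -0.89] turn [ 0.0002 -0.0002 -0.0002] shift [-0.0068 -0.0197 -0.0156] max 0.02
```

View pics/c20.png

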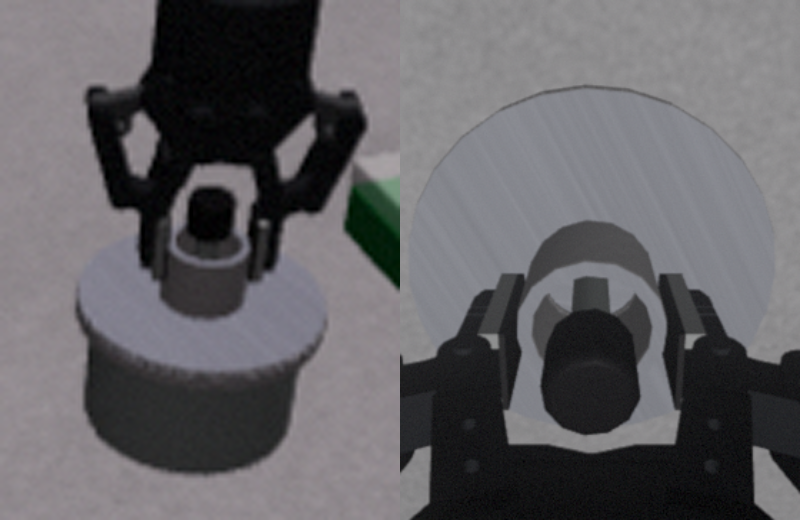

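The pads grip the collar at 42.7 mm, consistent with 44. I'll lift straight up, slowly at first.

>>> move_arm(series="0 0 0 0 0 -0.01 -0.2; 0 0 0 0 0 -0.03 -0.2; 0 0 0 0 0 -0.05 -0.2; 0 0 0 0 0 -0.08 -0.2; 0 0 0 0 0 -0.11 -0.2; 0 0 0 0 0 -0.14 -0.2; 0 0 0 0 0 -0.17 -0.2; 0 0 0 0 0 -0.2 -0.2")

```text
time: 32.1
tool_pos: [0.5988, 0.1897, 0.0933]
tcp_rot: [2.634, 1.713, 0.0]
wrist_force: [0.8, 0.7, -2.3]
width: 0.498
```

```bash
python3 - <<'E'
from h import *
go(.597,.19,.18,66.1)
c=snap('scene','s21.png')
a=cv2.imread('pics/s21.png')[140:290,345:465]
cv2.imwrite('pics/c21.png',cv2.resize(a,(440,550),interpolation=cv2.INTER_CUBIC))
E
```

```text
t 32.1 pos [0.5988 0.1897 0.0933] yaw 66.08 w 0.498 F [ 0.79  0.7  -2.27]
q [ 0.27  0.28  1.82  0.    1.04 -0.89] turn [ 0.0001 -0.0001 -0.0002] shift [-0.0048 -0.0178 -0.8666] max 0.87
```

View pics/c21.png

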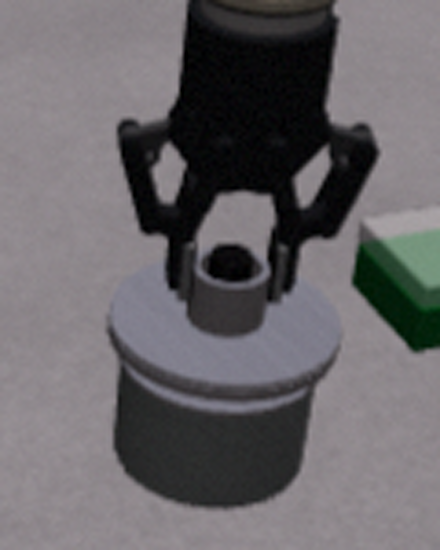

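Only the outer lid rises (−2.3 N). The inner flange remains on the rim and the knob slides clear inside the collar. I'll keep lifting.

>>> move_arm(series="0 0 0 0 0 -0.05 -0.2; 0 0 0 0 0 -0.12 -0.2; 0 0 0 0 0 -0.2 -0.2; 0 0 0 0 0 -0.3 -0.2; 0 0 0 0 0 -0.4 -0.2; 0 0 0 0 0 -0.5 -0.2; 0 0 0 0 0 -0.6 -0.2; 0 0 0 0 0 -0.7 -0.2")

```text
time: 32.95
tool_pos: [0.5989, 0.1897, 0.164]
tcp_rot: [2.634, 1.713, 0.001]
wrist_force: [0.2, 0.1, -1.9]
width: 0.499
```

>>> move_arm(series="0 0 0 0 0 -0.08 -0.2; 0 0 0 0 0 -0.15 -0.2; 0 0 0 0 0 -0.2 -0.2; 0 0 0 0 0 -0.24 -0.2; 0 0 0 0 0 -0.25 -0.2; 0 0 0 0 0 -0.25 -0.2; 0 0 0 0 0 -0.25 -0.2; 0 0 0 0 0 -0.25 -0.2")

```text
time: 33.75
tool_pos: [0.5985, 0.1896, 0.1874]
tcp_rot: [-2.633, -1.713, 0.001]
wrist_force: [0.4, -0.5, -2.3]
width: 0.497
```

```bash
python3 - <<'E'
from h import *
go(.597,.19,.18,66.1)
c=snap('scene','s22.png'); snap('top','t22.png')
go(.597,.19,.18,66.1)
E
```

```text
t 33.75 pos [0.5985 0.1896 0.1874] yaw 66.08 w 0.497 F [ 0.39 -0.47 -2.28]
q [ 0.27  0.19  1.74 -0.    1.21 -0.89] turn [-0.0003  0.0003 -0.0002] shift [-0.0023 -0.015   0.0744] max 0.07
t 33.85 pos [0.5986 0.1896 0.1876] yaw 66.07 w 0.499 F [ 1.   -0.55 -1.92]
q [ 0.27  0.19  1.74  0.    1.21 -0.89] turn [-0.0002  0.0002 -0.0002] shift [-0.0031 -0.0159  0.0759] max 0.08
```

View pics/s22.png

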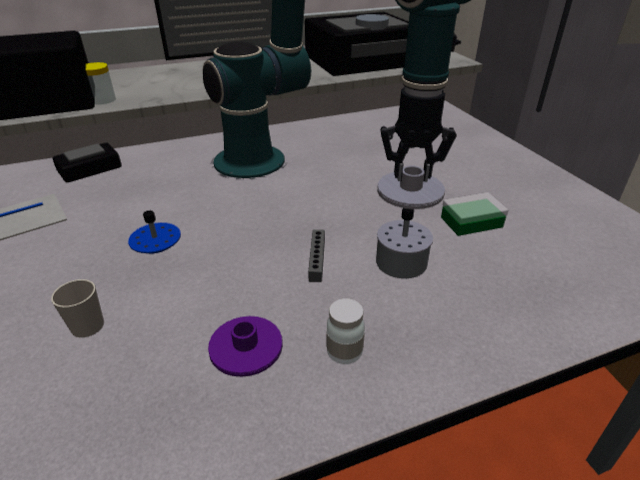

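Scene picture: the outer lid is held level at (411,188). The perforated inner lid is seated on the canister at (404,240) with its knob free at (407,214). The rack is upright at (317,255). The lift was 114 mm, which puts the deck about 130 mm above the inner lid's origin. I'm handing in.

```bash
python3 -c "
from h import *
print(bot.finish_job()); go(.597,.19,.18,66.1)"
```

```text
the job is handed in; nothing more can be done
None
the job is handed in; nothing more can be done
```

The job is handed in with all three parts done, at about 34 s of the 64 s allowed; no verdict was reported.

- **Rack:** It stands upright and released on the bench at about (0.52, 0.02).
- **Lids:** I picked both up nested by the knob and seated them on the canister. They made contact at TCP z 0.1077, against a predicted 0.1075, and I let go.
- **Outer lid:** I lifted it 114 mm straight up by the collar. It is held level and still with the deck about 130 mm above the inner lid's origin, and the wrist force is about −2 N, close to its weight.

The last scene picture shows the inner lid seated with its knob free, the rack upright, and the jar, tip box, beaker and look-alikes in place.

**What disagreed:** The real fingertips sit about 36 mm further back along the tool axis than stated. Because of that, the first try at the rack closed above it without touching anything. I measured the offset from the scene and wrist pictures and used it for the rest of the job. Camera estimates of the canister's centre differed by up to about 4 mm, which is within the plug's bevel.

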